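Put the door wedges away in the hall cabinet

ROBOT

A 6-joint arm with a two-finger parallel gripper is mounted at the origin on the work surface. World frame = base frame: x ahead of the robot, y to its left, z up, the work surface at z = 0. Lengths are in m, angles in degrees, forces in N, time in s.
With the tool pointing down it reaches from about 0.3 to 0.75 m from the base axis. Payload 8.5 kg.
Tool frame: the origin (TCP) lies midway between the tips of the shut fingers; the grasp point (between the pads) lies 19 mm behind it (env.hold_point_z is the distance from the TCP to the grasp point, in m); z points along the fingers, y is the line along which they close (so a half turn about z gives the same grasp; the last joint's range is limited). The gripper opens to 85 mm and grips with 20 to 120 N. Pads are 22 mm wide; open, the fingers measure 114 mm over their backs; the gripper's body (76 mm by 85 mm) begins 54 mm behind the grasp point. The pads swing forward as they close: fully open they stand 13 mm farther back than shut.
Start: joints at [-77.252, 21.807, 74.336, -0, 83.858, -12.336], TCP at [0.233, -0.498, 0.231] pointing down, gripper open.
Joint ranges: [-178.18, 178.18], [-50.72, 133.34], [12.68, 142.11], [-81.47, 261.47], [9.98, 163.14], [-165.26, 165.26]. Speed limits (degrees/s): [136.94, 136.94, 180, 180, 180, 180].

INTERFACE

Orientations are given as a 3x3 rotation matrix whose columns are the frame's x, y, z axes.
In Python, from rig import observe, get_image, camera_info, env gives the robot as it stands.
- The arm moves only by the tool drive_tool, never from a script. Its arguments are lists of equal length, an entry for each row: "offset": the shift along the tool's x, y, z in units of 40 mm (1.0 is 40 mm), a list of three; "turn": the turn, a rotation vector about the tool's x, y, z in units of 6 degrees (1.0 is 6 degrees), a list of three; "hand": the opening, from 0 (shut) to 1 (fully open). A call has exactly 10 rows; each row shifts and turns the commanded pose from where the row before left it, along the tool's axes as they then stand; what a row does not reach is not made up. A row lasts 1/8 s, in which the tool goes at most 62.5 mm and 10.7 degrees, less where a joint would pass 70% of its speed; a pose out of reach is approached as far as the arm can. A call is refused whole if a number of a shift passes 1 or a number of a turn 1, either way. A call with a gripper value outside its range is refused whole. The fingers move at their own pace and stop on an object; "newtons" is the grip in N (left out, the last holds). Time passes only in rows, so rows that do not move let the fingers close, or fill a call up. It gives the time, the measured TCP pose, the force, the opening and the grip force at its end, in the units of the state.
- observe(): the state, without advancing time (a new reading comes with each control period).
- get_image(name): name is "side" or "top" or "wrist"; returns the picture (400x640x3 uint8, blue, green, red); there is no depth.
- camera_info(name): a dict with "fx", "fy", "cx", "cy" (pixels), "world_to_cam" (4x4, takes a point from world to camera coordinates). Camera axes: x right, y down, z forward; pixel columns grow to the right and rows downward; lengths in m; the calibration is good to about 2 mm. A picture is of the moment at which its call begins: read the wrist's pose just before it. camera_info takes no time and is no camera call; for the wrist camera it gives the pose at the moment of the call.
- env.close_job(): hands the job in; it is judged then, once.
The state is a dict: "time_s": time; "q": joint angles; "qvel": joint speeds; "joint_efforts": joint torques, N m; "position": TCP position; "tool_rot": TCP orientation; "ft_force": force on the tool from outside, world axes, zero at the start; "wrist_torque": the same for the moment, N m; "grip_width": finger opening in m; "gripper_force": force on a finger pad.
Only numpy, scipy, OpenCV 4.12 (cv2) and the standard library are available. Lean on these libraries where they do the work, as an engineer would, in place of code of your own. Each camera call takes 0.05 s, during which the arm holds its last target. There are 200 camera calls.

TASK

Put the door wedges away: pull the little cabinet's door open through its roller catch, draw the tray out, and lay all the wedges in it on their sides in one closed-up row along the middle of the tray, each lying across it, alternately head to tail with sloping faces together and flat faces together, so that they make a solid block; the first one lies with its flat face against the tray's back wall. Then slide the tray fully home and push the door until it snaps shut, and leave the other things on the shelf where they are.

Things in the scene. Friction and masses are not known exactly. Their poses are not given: they have to be found in the camera images.
- cabinet: grey steel hall cabinet, 180 mm wide, 200 deep, 198 high, fixed. Origin at shelf level, mid-width, in the plane of the carcass front edges; own x points into the cabinet (away from the robot), y left, z up. A pan-shaped door 46 mm deep covers the front; its upright hinge axis is at x = 0, y = +90 mm.
- door (a joint): door angle in rad: 0 shut, grows as it swings out towards the robot, stop at 1.75. In the last 0.1 rad its striker rides over a sprung roller: about 6 N at the handle either way; not pushed past, it rests near 0.1 and is not shut. It stays where it is left. The door spans 35 to 195 mm above the shelf.
- door_handle (a point): middle of the door handle: an upright 10 mm round bar, 115 to 183 mm above the shelf (this point at 150), 35 mm off the door's face, held by an arm at each end. It is 155 mm from the hinge along the door and 81 mm in front of the hinge line; axes turn with the door (at 0 as the cabinet's). Pinch it from above, fingers closing along the door's width.
- tray (a joint): how far the tray is drawn out towards the robot, in m: 0 fully home, 0.165 fully out; about 4 N of friction, stays where it is left.
- tray_bay (a point): point on the floor of the aluminium pull-out tray, mid-width at the inner face of its back wall, 128 mm above the shelf; axes as the cabinet's. Inside, the tray runs from x = 0 to -136 mm and y = -63 to +63 mm; side and back walls 12 mm high, front panel 36 mm. Fully out, the back wall is 21 mm in front of the carcass.
- tray_pull (a point): middle of the tray's pull: an upright D loop of 8 mm round bar, 130 to 164 mm above the shelf (this point at 147), standing 38 mm out from the front panel (this point 28 mm out). With the door open it sticks out in front of the carcass: pinch it from above, fingers closing along y.
- wedge1: wooden door wedge on its side, 66 mm long, 26 mm high as it lies, 40 g. Origin: underside, mid-length. Own x runs from heel face (x = -33 mm, 28 mm thick) to tip face (+33 mm, 10 mm thick), z up. Flat long face at y = -9.5 mm; sloping face from y = +18.5 at the heel to +0.5 mm at the tip. Both ends are square to x: pick it by them from above. 4 to 6 wedges are there; None for the rest.
- wedge1_tip (a point): middle of the tip's end face of wedge1 (own x = 33, y = -4.5, z = 13 mm). Turned 180 degrees to each other and touching, slope to slope or flat to flat, two wedges have their origins 19 mm apart. Pads 32 mm wide centred between y = 0 and +10 mm hold it by the ends well.
- wedge2: wooden door wedge on its side, 66 mm long, 26 mm high as it lies, 40 g. Origin: underside, mid-length. Own x runs from heel face (x = -33 mm, 28 mm thick) to tip face (+33 mm, 10 mm thick), z up. Flat long face at y = -9.5 mm; sloping face from y = +18.5 at the heel to +0.5 mm at the tip. Both ends are square to x: pick it by them from above. 4 to 6 wedges are there; None for the rest.
- wedge2_tip (a point): middle of the tip's end face of wedge2 (own x = 33, y = -4.5, z = 13 mm). Turned 180 degrees to each other and touching, slope to slope or flat to flat, two wedges have their origins 19 mm apart. Pads 32 mm wide centred between y = 0 and +10 mm hold it by the ends well.
- wedge3: wooden door wedge on its side, 66 mm long, 26 mm high as it lies, 40 g. Origin: underside, mid-length. Own x runs from heel face (x = -33 mm, 28 mm thick) to tip face (+33 mm, 10 mm thick), z up. Flat long face at y = -9.5 mm; sloping face from y = +18.5 at the heel to +0.5 mm at the tip. Both ends are square to x: pick it by them from above. 4 to 6 wedges are there; None for the rest.
- wedge3_tip (a point): middle of the tip's end face of wedge3 (own x = 33, y = -4.5, z = 13 mm). Turned 180 degrees to each other and touching, slope to slope or flat to flat, two wedges have their origins 19 mm apart. Pads 32 mm wide centred between y = 0 and +10 mm hold it by the ends well.
- wedge4: wooden door wedge on its side, 66 mm long, 26 mm high as it lies, 40 g. Origin: underside, mid-length. Own x runs from heel face (x = -33 mm, 28 mm thick) to tip face (+33 mm, 10 mm thick), z up. Flat long face at y = -9.5 mm; sloping face from y = +18.5 at the heel to +0.5 mm at the tip. Both ends are square to x: pick it by them from above. 4 to 6 wedges are there; None for the rest.
- wedge4_tip (a point): middle of the tip's end face of wedge4 (own x = 33, y = -4.5, z = 13 mm). Turned 180 degrees to each other and touching, slope to slope or flat to flat, two wedges have their origins 19 mm apart. Pads 32 mm wide centred between y = 0 and +10 mm hold it by the ends well.
- wedge5: wooden door wedge on its side, 66 mm long, 26 mm high as it lies, 40 g. Origin: underside, mid-length. Own x runs from heel face (x = -33 mm, 28 mm thick) to tip face (+33 mm, 10 mm thick), z up. Flat long face at y = -9.5 mm; sloping face from y = +18.5 at the heel to +0.5 mm at the tip. Both ends are square to x: pick it by them from above. 4 to 6 wedges are there; None for the rest.
- wedge5_tip (a point): middle of the tip's end face of wedge5 (own x = 33, y = -4.5, z = 13 mm). Turned 180 degrees to each other and touching, slope to slope or flat to flat, two wedges have their origins 19 mm apart. Pads 32 mm wide centred between y = 0 and +10 mm hold it by the ends well.
- wedge6: wooden door wedge on its side, 66 mm long, 26 mm high as it lies, 40 g. Origin: underside, mid-length. Own x runs from heel face (x = -33 mm, 28 mm thick) to tip face (+33 mm, 10 mm thick), z up. Flat long face at y = -9.5 mm; sloping face from y = +18.5 at the heel to +0.5 mm at the tip. Both ends are square to x: pick it by them from above. 4 to 6 wedges are there; None for the rest.
- wedge6_tip (a point): middle of the tip's end face of wedge6 (own x = 33, y = -4.5, z = 13 mm). Turned 180 degrees to each other and touching, slope to slope or flat to flat, two wedges have their origins 19 mm apart. Pads 32 mm wide centred between y = 0 and +10 mm hold it by the ends well.
- torch: bystander: red plastic torch lying down, 175 mm long; origin under its middle
- coaster: bystander: round white ceramic coaster, 90 mm across, 7 mm thick, among the wedges; origin under its centre
- lock_key: bystander: flat aluminium bicycle lock key, 78 mm long, 4 mm thick, among the wedges; origin under its middle
- shoe_tree_l: bystander: grey plastic shoe tree, 260 mm long; origin under its middle
- shoe_tree_r: bystander: the other shoe tree
- shoe_horn: bystander: steel shoe horn lying flat, 190 mm long, 5 mm thick; origin under its middle
Things that resemble listed ones, but are neither listed nor needed, are in the scene too. What is shaped like the wedge3 but blue or yellow is not meant.

How it is judged:
By the outcome, as a careful person would: the job done as asked, in the order asked, and still so for the second after the job is handed in, with the robot touching nothing.
Of wedge1, wedge2, wedge3, wedge4, wedge5, wedge6 only 4 to 6 are there at a start; the rules pass over those that are not, and their reading is None.
At some moment in a run one of wedge1, wedge2, wedge3, wedge4, wedge5, wedge6 may be knocked a few centimetres aside while the robot is not near it.
It also fails if it takes over 210 s, if anything falls off the work surface, if the arm or the gripper's body presses on something with over 40 N, if the wrist force passes 120 N, or if a joint passes its speed limit or range.

## Working session

There is one attempt and no reset: what is moved stays moved. The work goes in short steps, Python scripts to look and compute and a tool call to move; the robot and the scene stay as the last step left them, time stands still between calls to the robot, and variables do not carry over. Pictures are saved under pics/ and viewed, at most 14 in all, crops included, and the job is handed in when it is done.

Besides the shell and the picture viewer there is one more tool, called after ">>>" as a command line: name --argument value ..., lists and objects as JSON in quotes. drive_tool: Moves the arm, as the interface text tells. Its arguments: {"type":"object","properties":{"offset":{"type":"array"},"turn":{"type":"array"},"hand":{"type":"array"},"newtons":{"type":"number"}},"required":["offset","turn","hand"]}

```bash
ls; mkdir -p pics; python3 - <<'E'
from rig import *
import cv2
s=observe();print(s['time_s'],s['position'],s['tool_rot'],env.hold_point_z)
for n in('top','side','wrist'):
    cv2.imwrite(f'pics/{n}0.png',get_image(n)); c=camera_info(n); print(n,c['fx'],c['fy'],c['cx'],c['cy'],c['world_to_cam'])
E
```

```text
pics
0.0 [ 0.23309513 -0.49785482  0.23070988] [[ 9.05690403e-01  4.23939605e-01 -3.23817424e-04]
 [ 4.23939625e-01 -9.05689383e-01  1.39145411e-03]
 [ 2.96614503e-04 -1.39750567e-03 -9.99998979e-01]] 0.0187
top 398.2935321872983 398.2935321872983 312.2321827238109 199.71189937713285 [[ 0.00693527 -0.99979953  0.01878291 -0.02767703]
 [-0.99690041 -0.00838476 -0.07822577  0.51887842]
 [ 0.07836757 -0.01818218 -0.99675871  1.3152769 ]
 [ 0.          0.          0.          1.        ]]
side 408.8651422019019 408.8651422019019 317.5335519518289 201.84425045549358 [[ 0.99202342 -0.12602775  0.0025587  -0.51178438]
 [-0.09354075 -0.74960624 -0.65524088  0.11756056]
 [ 0.08449655  0.64977495 -0.75541568  1.38247133]
 [ 0.          0.          0.          1.        ]]
wrist 296.00748692757884 296.00748692757884 315.9286255224316 196.98998185305172 [[ 4.23196064e-01 -9.06037809e-01 -7.61461833e-04 -5.49897784e-01]
 [-8.70202878e-01 -4.06691866e-01  2.78116303e-01 -3.51375340e-02]
 [-2.52293566e-01 -1.17035098e-01 -9.60547106e-01  3.79124592e-01]
 [ 0.00000000e+00  0.00000000e+00  0.00000000e+00  1.00000000e+00]]
```

View pics/top0.png

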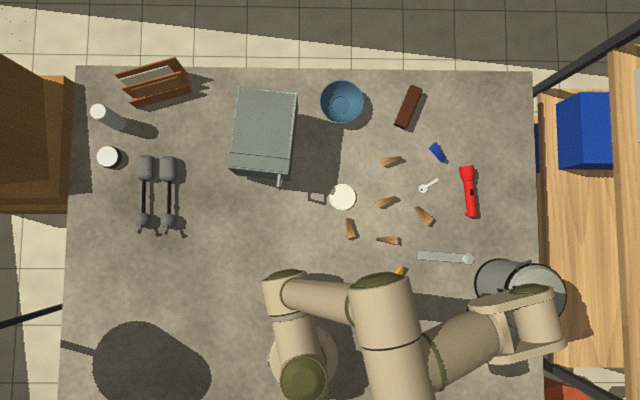

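View pics/side0.png

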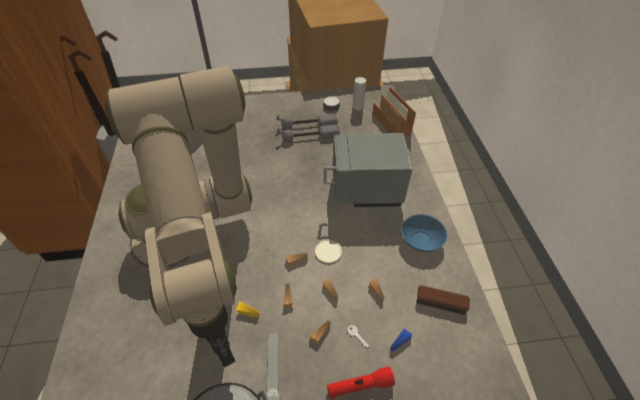

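Five wooden wedges appear in the top view, at (390,161), (387,202), (425,216), (350,229) and (388,240). The lookalikes are blue at (438,152) and yellow at (400,271), and the brown box at (408,107) is not one either. The cabinet is at (265,130), with its handle near (280,180). I'll do one close crop and take measurements.

```bash
cat > h.py <<'E'
import numpy as np, cv2
from rig import *
def ray(c,u,v,z):
    M=np.array(c['world_to_cam']);R=M[:3,:3];C=-R.T@M[:3,3]
    d=R.T@np.array([(u-c['cx'])/c['fx'],(v-c['cy'])/c['fy'],1]);return C+d*(z-C[2])/d[2]
def proj(c,p):
    q=np.array(c['world_to_cam'])@np.append(p,1);return np.array([c['fx']*q[0]/q[2]+c['cx'],c['fy']*q[1]/q[2]+c['cy']])
def mask(im):
    h=cv2.cvtColor(im,cv2.COLOR_BGR2HSV);return cv2.inRange(h,(6,95,90),(20,255,255))
def wedge(c,cnt,ztop=.026):
    # top-face trapezoid -> origin, yaw (own x heel->tip)
    P=np.array([ray(c,u,v,ztop)[:2] for u,v in cnt.reshape(-1,2).astype(float)])
    T=cv2.fillPoly(np.zeros((500,500),np.uint8),[np.int32((P-P.mean(0))*2000+250)],255)
    ys,xs=np.nonzero(T);Q=(np.c_[xs,ys]-250)/2000.
    m=Q.mean(0);w,V=np.linalg.eigh(np.cov((Q-m).T));ax=V[:,1]
    a=(Q-m)@ax
    if -a.min()<a.max(): pass
    else: ax=-ax
    a=(Q-m)@ax; b=(Q-m)@np.array([-ax[1],ax[0]])
    L=a.max()-a.min(); wd=lambda lo,hi:np.ptp(b[(a>a.min()+lo*L)&(a<a.min()+hi*L)])
    return P.mean(0)+m,np.degrees(np.arctan2(ax[1],ax[0])),L,wd(.05,.15),wd(.85,.95),len(Q)/4e6
def go(p,yaw):
    "offset in tool axes (units) AFTER turning to yaw (tool down), and turn units"
    s=observe();R=np.array(s['tool_rot']);y0=np.degrees(np.arctan2(R[1,0],R[0,0]))
    d=(yaw-y0+180)%360-180; a=np.radians(yaw)
    x=np.array([np.cos(a),np.sin(a),0]);y=np.array([np.sin(a),-np.cos(a),0]);D=np.array(p)-s['position']
    print('turn_z',round(-d/6,2),'off',np.round(np.array([D@x,D@y,-D[2]])/.04,3),'q6new',round(s['q'][0]+90-yaw,0),'q',np.round(s['q'],0))
E
python3 - <<'E'
from h import *
im=cv2.imread('pics/top0.png');c=camera_info('top')
for ct in cv2.findContours(mask(im),0,1)[0]:
    if 60<cv2.contourArea(ct)<500 and 300<ct[:,0,0].mean()<480: print(ct[:,0].mean(0),wedge(c,ct))
cv2.imwrite('pics/cab.png',cv2.resize(im[80:220,215:355],None,fx=4.2,fy=4.2,interpolation=cv2.INTER_CUBIC))
cv2.imwrite('pics/wed.png',cv2.resize(im[135:285,330:460],None,fx=4,fy=4,interpolation=cv2.INTER_CUBIC))
E
```

```text
[388.02040816 239.55102041] (array([ 0.38762456, -0.28053288]), np.float64(86.40429171509456), np.float64(0.0675920473942134), np.float64(0.026667338035607252), np.float64(0.0069262146262192795), 0.00113125)
[348.69565217 228.76086957] (array([ 0.42120637, -0.14651106]), np.float64(11.83552414643437), np.float64(0.06713726652127051), np.float64(0.029590702336858156), np.float64(0.014135958694613312), 0.001225)
[423.47727273 215.54545455] (array([ 0.46713445, -0.39812005]), np.float64(42.413115924560714), np.float64(0.0711811700033278), np.float64(0.031400140032473274), np.float64(0.016647947589128236), 0.001536)
[384.67391304 200.63043478] (array([ 0.51563449, -0.26391092]), np.float64(-69.4026934685025), np.float64(0.07039698674627393), np.float64(0.027450651237792542), np.float64(0.009652899962824547), 0.001165)
[389.46808511 159.93617021] (array([ 0.65436995, -0.28172499]), np.float64(-75.97616481767807), np.float64(0.07130754681947217), np.float64(0.028982008540344564), np.float64(0.01224860028786658), 0.00128575)
[407.78787879 104.55555556] (array([ 0.84552089, -0.34700315]), np.float64(-22.806876919429662), np.float64(0.14504826575866442), np.float64(0.03869026545971681), np.float64(0.03890529437230558), 0.00514975)
```

View pics/cab.png

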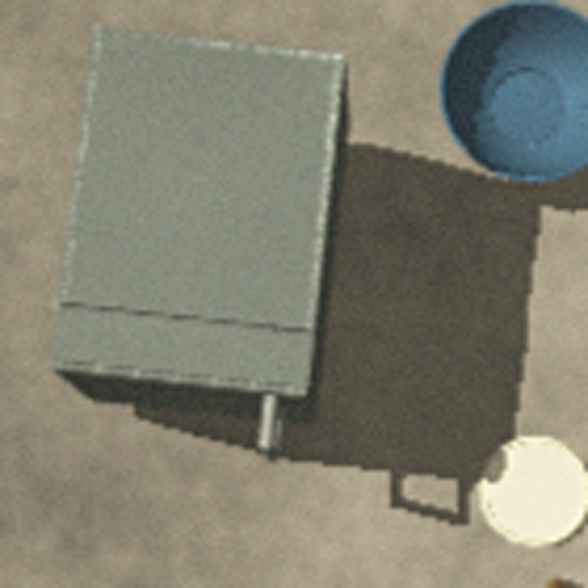

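View pics/wed.png

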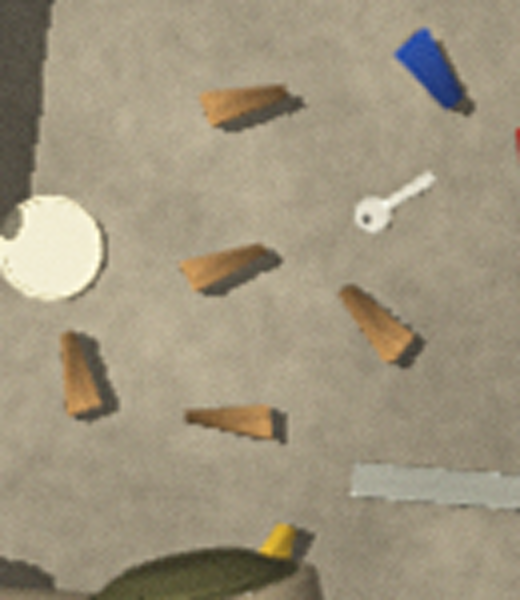

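The cabinet crop shows the carcass top corners at crop (97,27), (344,57), (312,329) and (62,303), the door pan front at (55,370)-(307,395), and the handle bar end near (266,440). All five wedges are plain wood, with the blue and yellow ones set apart.

```bash
cat >> h.py <<'E'
def cab(CY,CX,phi,p):
    a=np.radians(phi);return np.array([CX+np.cos(a)*p[0]-np.sin(a)*p[1],CY+np.sin(a)*p[0]+np.cos(a)*p[1],p[2]])
E
python3 - <<'E'
from h import *
c=camera_info('top')
W=[];L=[]
for (u,v),l,z in [((97,27),(.2,.09),.198),((344,57),(.2,-.09),.198),((62,303),(0,.09),.198),((312,329),(0,-.09),.198),((55,370),(-.046,.09),.195),((307,395),(-.046,-.09),.195)]:
    W.append(ray(c,u/4.2+215-.4,v/4.2+80-.4,z)[:2]);L.append(l)
W=np.array(W);L=np.array(L)
A=L-L.mean(0);B=W-W.mean(0)
phi=np.arctan2((A[:,0]*B[:,1]-A[:,1]*B[:,0]).sum(),(A*B).sum())
R=np.array([[np.cos(phi),-np.sin(phi)],[np.sin(phi),np.cos(phi)]])
o=W.mean(0)-R@L.mean(0)
print(o,np.degrees(phi),np.round((W-o-(R@L.T).T)*1000,1).tolist())
h=cab(o[1],o[0],np.degrees(phi),(-.081,-.065,.155));print('handle',h, (proj(c,np.append(h[:2],.183))-[215,80])*4.2)
go([h[0],h[1],.26],180+np.degrees(phi))
E
```

```text
[0.63430605 0.13536249] -5.675963734811301 [[-1.1, -2.4], [-2.6, 2.4], [0.5, -2.1], [1.8, 3.0], [-0.3, -2.3], [1.6, 1.5]]
handle [0.54727453 0.07869226 0.155     ] [267.17741991 443.4239605 ]
turn_z -24.87 off [-6.389 15.122 -0.729] q6new -162.0 q [-77.  22.  74.  -0.  84. -12.]
```

>>> drive_tool --offset '[[0.94, -0.695, -0.05], [0.94, -0.695, -0.05], [0.94, -0.695, -0.05], [0.94, -0.695, -0.05], [0.94, -0.695, -0.05], [0.94, -0.695, -0.05], [0.94, -0.695, -0.05], [0.94, -0.695, -0.05], [0.94, -0.695, -0.05], [0.94, -0.695, -0.05]]' --turn '[[0, 0, 0], [0, 0, 0], [0, 0, 0], [0, 0, 0], [0, 0, 0], [0, 0, 0], [0, 0, 0], [0, 0, 0], [0, 0, 0], [0, 0, 0]]' --hand '[0.5, 0.5, 0.5, 0.5, 0.5, 0.5, 0.5, 0.5, 0.5, 0.5]' --newtons 60

```text
time_s: 1.4
position: [0.4563, -0.0854, 0.2513]
tool_rot: [[0.906, 0.424, -0.0], [0.424, -0.906, 0.0], [-0.0, -0.0, -1.0]]
ft_force: [-0.2, -0.4, -0.5]
grip_width: 0.0427
gripper_force: 0.0
```

>>> drive_tool --offset '[[0.94, -0.695, -0.05], [0.94, -0.695, -0.05], [0.94, -0.695, -0.05], [0.94, -0.695, -0.05], [0, 0, 0], [0, 0, 0], [0, 0, 0], [0, 0, 0], [0, 0, 0], [0, 0, 0]]' --turn '[[0, 0, 0], [0, 0, 0], [0, 0, 0], [0, 0, 0], [0, 0, -1], [0, 0, -1], [0, 0, -1], [0, 0, -1], [0, 0, -1], [0, 0, -1]]' --hand '[0.5, 0.5, 0.5, 0.5, 0.5, 0.5, 0.5, 0.5, 0.5, 0.5]'

```text
time_s: 2.65
position: [0.5448, 0.0776, 0.259]
tool_rot: [[0.48, 0.877, -0.001], [0.877, -0.48, 0.0], [-0.0, -0.001, -1.0]]
ft_force: [0.2, 0.2, 0.9]
grip_width: 0.0426
gripper_force: 0.0
```

>>> drive_tool --offset '[[0, 0, 0], [0, 0, 0], [0, 0, 0], [0, 0, 0], [0, 0, 0], [0, 0, 0], [0, 0, 0], [0, 0, 0], [0, 0, 0], [0, 0, 0]]' --turn '[[0, 0, -1], [0, 0, -1], [0, 0, -1], [0, 0, -1], [0, 0, -1], [0, 0, -1], [0, 0, -1], [0, 0, -1], [0, 0, -1], [0, 0, -1]]' --hand '[0.5, 0.5, 0.5, 0.5, 0.5, 0.5, 0.5, 0.5, 0.5, 0.5]'

```text
time_s: 3.9
position: [0.5448, 0.0776, 0.259]
tool_rot: [[-0.519, 0.855, -0.001], [0.855, 0.519, 0.0], [0.0, -0.001, -1.0]]
ft_force: [-0.4, 0.7, -0.4]
grip_width: 0.0428
gripper_force: 0.0
```

>>> drive_tool --offset '[[0, 0, 0], [0, 0, 0], [0, 0, 0], [0, 0, 0], [0, 0, 0], [0, 0, 0], [0, 0, 0], [0, 0, 0], [0, 0, 0], [0, 0, 0]]' --turn '[[0, 0, -1], [0, 0, -1], [0, 0, -1], [0, 0, -1], [0, 0, -1], [0, 0, -1], [0, 0, -1], [0, 0, -1], [0, 0, -0.9], [0, 0, 0]]' --hand '[0.5, 0.5, 0.5, 0.5, 0.5, 0.5, 0.5, 0.5, 0.5, 0.5]'

```text
time_s: 5.15
position: [0.5448, 0.0776, 0.2591]
tool_rot: [[-0.995, 0.097, -0.001], [0.097, 0.995, 0.0], [0.001, 0.0, -1.0]]
ft_force: [-0.3, 0.2, -0.2]
grip_width: 0.043
gripper_force: 0.0
```

```bash
python3 - <<'E'
from h import *
s=observe();print(s['time_s'],s['position'],s['grip_width'])
h=cab(.13536,.63431,-5.68,(-.081,-.065,.155));go([h[0],h[1],.26],174.3)
c=camera_info('wrist');im=get_image('wrist');print(proj(c,[h[0],h[1],.183]))
cv2.imwrite('pics/w1.png',im)
cv2.imwrite('pics/top1.png',get_image('top'))
E
```

```text
5.15 [0.54481474 0.07755804 0.25910857] 0.042969302157226955
turn_z 0.02 off [-0.058  0.034 -0.022] q6new -89.0 q [ -4.  21.  71.   0.  88. -89.]
[317.85342161 208.15329847]
```

View pics/w1.png

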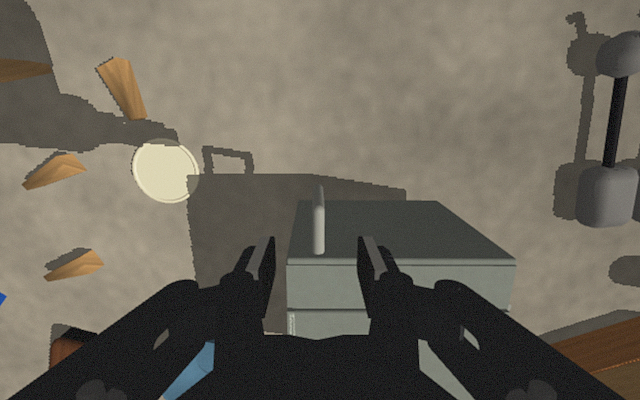

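The bar is at pixel column 319 and its top is near row 208, which matches the prediction within 1-2 mm. I'll descend and pinch it.

>>> drive_tool --offset '[[-0.05, 0.04, 0.75], [0, 0, 0.75], [0, 0, 0.75], [0, 0, 0.8], [0, 0, 0], [0, 0, 0], [0, 0, 0], [0, 0, 0], [0, 0, 0], [0, 0, 0]]' --turn '[[0, 0, 0], [0, 0, 0], [0, 0, 0], [0, 0, 0], [0, 0, 0], [0, 0, 0], [0, 0, 0], [0, 0, 0], [0, 0, 0], [0, 0, 0]]' --hand '[0.5, 0.5, 0.5, 0.5, 0.5, 0, 0, 0, 0, 0]' --newtons 60

```text
time_s: 6.5
position: [0.5477, 0.0788, 0.1389]
tool_rot: [[-0.995, 0.096, 0.003], [0.096, 0.995, -0.0], [-0.003, -0.0, -1.0]]
ft_force: [-1.1, -0.6, 6.7]
grip_width: 0.0083
gripper_force: 58.4
```

>>> drive_tool --offset '[[0.39, 0.23, 0], [0.39, 0.23, 0], [0.39, 0.23, 0], [0.39, 0.23, 0], [0.39, 0.23, 0], [0.39, 0.23, 0], [0.39, 0.23, 0], [0.39, 0.23, 0], [0, 0, 0], [0, 0, 0]]' --turn '[[0, 0, 1], [0, 0, 1], [0, 0, 1], [0, 0, 1], [0, 0, 1], [0, 0, 1], [0, 0, 1], [0, 0, 1], [0, 0, 0], [0, 0, 0]]' --hand '[0, 0, 0, 0, 0, 0, 0, 0, 0, 0]'

```text
time_s: 7.75
position: [0.4715, 0.1974, 0.1389]
tool_rot: [[-0.596, 0.803, 0.004], [0.803, 0.596, 0.001], [-0.002, 0.003, -1.0]]
ft_force: [0.2, 1.5, 8.1]
grip_width: 0.0086
gripper_force: 59.7
```

>>> drive_tool --offset '[[0.39, 0.23, 0], [0.39, 0.23, 0], [0.39, 0.23, 0], [0.39, 0.23, 0], [0.39, 0.23, 0], [0.39, 0.23, 0], [0.39, 0.23, 0], [0.39, 0.23, 0], [0, 0, 0], [0, 0, 0]]' --turn '[[0, 0, 1], [0, 0, 1], [0, 0, 1], [0, 0, 1], [0, 0, 1], [0, 0, 1], [0, 0, 1], [0, 0, 1], [0, 0, 0], [0, 0, 0]]' --hand '[0, 0, 0, 0, 0, 0, 0, 0, 0, 0.4]'

```text
time_s: 9.0
position: [0.5071, 0.3331, 0.1378]
tool_rot: [[0.199, 0.98, 0.001], [0.98, -0.199, 0.0], [0.0, 0.001, -1.0]]
ft_force: [-0.4, -0.5, 0.6]
grip_width: 0.0253
gripper_force: 0.0
```

>>> drive_tool --offset '[[0, 0, 0], [0, 0, -0.8], [0, 0, -0.8], [0, 0, -0.8], [0, 0, -0.6], [0, 0, 0], [0, 0, 0], [0, 0, 0], [0, 0, 0], [0, 0, 0]]' --turn '[[0, 0, 0], [0, 0, 0], [0, 0, 0], [0, 0, 0], [0, 0, -1], [0, 0, -1], [0, 0, -1], [0, 0, -1], [0, 0, -1], [0, 0, -1]]' --hand '[0.4, 0.4, 0.4, 0.4, 0.4, 0.4, 0.4, 0.4, 0.4, 0.4]'

```text
time_s: 10.25
position: [0.507, 0.3327, 0.2572]
tool_rot: [[-0.417, 0.909, -0.001], [0.909, 0.417, -0.0], [0.0, -0.001, -1.0]]
ft_force: [-0.3, 0.2, -0.3]
grip_width: 0.0344
gripper_force: 0.0
```

```bash
python3 - <<'E'
from h import *
s=observe();print(s['time_s'],s['position'],s['grip_width'])
h=cab(.13536,.63431,-5.68,(-.03,0,.147));print(h)
cv2.imwrite('pics/top2.png',cv2.resize(get_image('top')[80:260,180:440],None,fx=3,fy=3,interpolation=cv2.INTER_CUBIC))
E
```

```text
10.25 [0.50698261 0.33266403 0.25716957] 0.03436644178317313
[0.60445729 0.13832917 0.147     ]
```

View pics/top2.png

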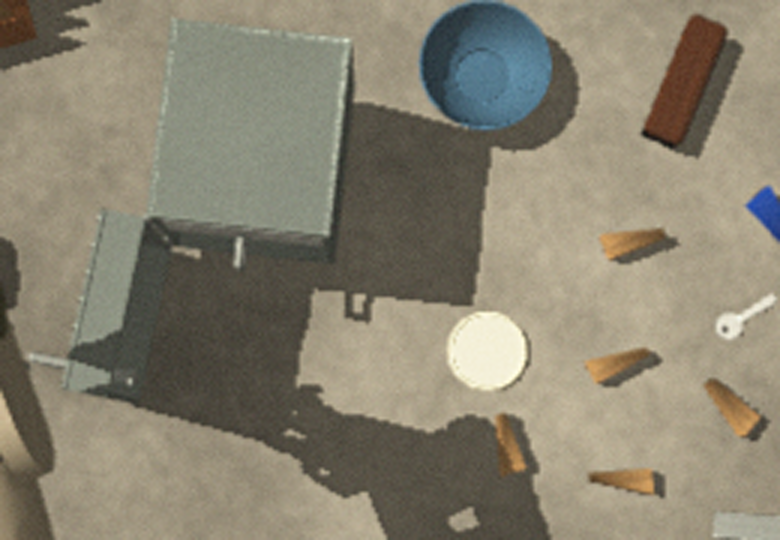

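The door is open at about 96° and the tray pull tip shows at crop (239,267). Moving above the pull.

```bash
python3 - <<'E'
from h import *
c=camera_info('top')
o=np.array([.63431,.13536]);a=np.radians(-5.68);R=np.array([[np.cos(a),-np.sin(a)],[np.sin(a),np.cos(a)]])
for u,v in((239,267),(239,240)): 
    p=ray(c,u/3+180-.33,v/3+80-.33,.164);print(p,R.T@(p[:2]-o))
p=cab(.13536,.63431,-5.68,(-.024,0,.25));print(p);go(p,174.3)
E
```

```text
[0.5999852  0.13846859 0.164     ] [-0.03446394 -0.00030388]
[0.62731268 0.13894148 0.164     ] [-0.00731744  0.00287136]
[0.61042784 0.13773534 0.25      ]
turn_z -9.9 off [-3.057 -4.592  0.179] q6new -62.0 q [22. 27. 62. -0. 91. -3.]
```

>>> drive_tool --offset '[[0, 0, 0], [0, 0, 0], [0, 0, 0], [0, 0, 0], [0, 0, 0], [0, 0, 0], [0, 0, 0], [0, 0, 0], [0, 0, 0], [0, 0, 0]]' --turn '[[0, 0, -1], [0, 0, -1], [0, 0, -1], [0, 0, -1], [0, 0, -1], [0, 0, -1], [0, 0, -1], [0, 0, -1], [0, 0, -1], [0, 0, -0.9]]' --hand '[0.4, 0.4, 0.4, 0.4, 0.4, 0.4, 0.4, 0.4, 0.4, 0.4]'

```text
time_s: 11.55
position: [0.507, 0.3327, 0.2572]
tool_rot: [[-0.994, 0.105, -0.0], [0.105, 0.994, -0.0], [0.0, -0.0, -1.0]]
ft_force: [0.1, 0.1, -0.3]
grip_width: 0.0343
gripper_force: 0.0
```

>>> drive_tool --offset '[[-0.5, -0.765, 0], [-0.5, -0.765, 0], [-0.5, -0.765, 0], [-0.5, -0.765, 0], [-0.5, -0.765, 0], [-0.5, -0.765, 0], [0, 0, 0], [0, 0, 0], [0, 0, 0], [0, 0, 0]]' --turn '[[0, 0, 0], [0, 0, 0], [0, 0, 0], [0, 0, 0], [0, 0, 0], [0, 0, 0], [0, 0, 0], [0, 0, 0], [0, 0, 0], [0, 0, 0]]' --hand '[0.4, 0.4, 0.4, 0.4, 0.4, 0.4, 0.4, 0.4, 0.4, 0.4]'

```text
time_s: 12.8
position: [0.6065, 0.1384, 0.2575]
tool_rot: [[-0.994, 0.106, 0.0], [0.106, 0.994, 0.0], [-0.0, 0.0, -1.0]]
ft_force: [-0.6, 0.0, -1.1]
grip_width: 0.034
gripper_force: 0.0
```

```bash
python3 - <<'E'
from h import *
s=observe();print(s['time_s'],s['position'],s['grip_width'])
go(cab(.13536,.63431,-5.68,(-.026,0,.137)),174.3)
c=camera_info('wrist');cv2.imwrite('pics/w2.png',get_image('wrist'))
for x,z in((-.034,.164),(-.006,.164)):print(proj(c,cab(.13536,.63431,-5.68,(x,0,z))))
E
```

```text
12.8 [0.60645626 0.13841772 0.25746803] 0.03401154954853671
turn_z -0.06 off [-0.05  -0.007  3.012] q6new -82.0 q [  2.  28.  59.   0.  93. -82.]
[315.65491045 191.89004554]
[315.90956101 223.54698531]
```

View pics/w2.png

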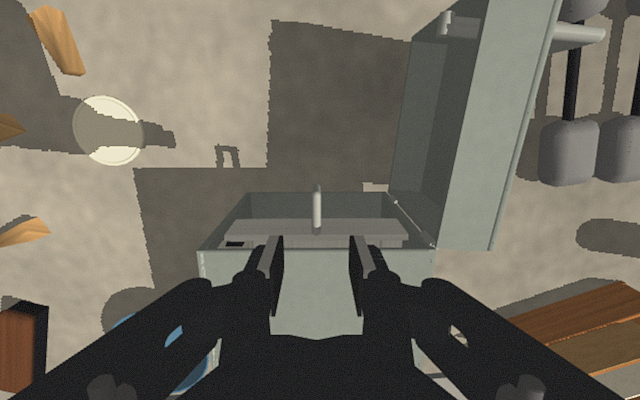

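The pull is at column 317, where predicted. Descend, pinch it and draw the tray out.

>>> drive_tool --offset '[[-0.05, 0, 0.75], [0, 0, 0.75], [0, 0, 0.75], [0, 0, 0.72], [0, 0, 0], [0, 0, 0], [0, 0, 0], [0, 0, 0], [0, 0, 0], [0, 0, 0]]' --turn '[[0, 0, 0], [0, 0, 0], [0, 0, 0], [0, 0, 0], [0, 0, 0], [0, 0, 0], [0, 0, 0], [0, 0, 0], [0, 0, 0], [0, 0, 0]]' --hand '[0.4, 0.4, 0.4, 0.4, 0.4, 0, 0, 0, 0, 0]' --newtons 50

```text
time_s: 14.1
position: [0.6095, 0.1379, 0.1402]
tool_rot: [[-0.994, 0.106, 0.003], [0.106, 0.994, 0.001], [-0.003, 0.001, -1.0]]
ft_force: [-0.5, 2.8, 6.8]
grip_width: 0.0065
gripper_force: 49.1
```

>>> drive_tool --offset '[[0.5, 0, 0], [0.5, 0, 0], [0.5, 0, 0], [0.5, 0, 0], [0.5, 0, 0], [0.5, 0, 0], [0.5, 0, 0], [0.5, 0, 0], [0.14, 0, 0], [0, 0, 0]]' --turn '[[0, 0, 0], [0, 0, 0], [0, 0, 0], [0, 0, 0], [0, 0, 0], [0, 0, 0], [0, 0, 0], [0, 0, 0], [0, 0, 0], [0, 0, 0]]' --hand '[0, 0, 0, 0, 0, 0, 0, 0, 0, 0]'

```text
time_s: 15.35
position: [0.4453, 0.1545, 0.1402]
tool_rot: [[-0.994, 0.106, 0.005], [0.106, 0.994, -0.001], [-0.005, -0.001, -1.0]]
ft_force: [0.9, -2.6, 9.0]
grip_width: 0.0062
gripper_force: 49.9
```

>>> drive_tool --offset '[[0, 0, 0], [0, 0, 0], [0, 0, 0], [0, 0, -0.8], [0, 0, -0.8], [0, 0, -0.8], [0, 0, -0.8], [0, 0, 0], [0, 0, 0], [0, 0, 0]]' --turn '[[0, 0, 0], [0, 0, 0], [0, 0, 0], [0, 0, 0], [0, 0, 0], [0, 0, 0], [0, 0, 0], [0, 0, 0], [0, 0, 0], [0, 0, 0]]' --hand '[0.4, 0.4, 0.4, 0.4, 0.4, 0.4, 0.4, 1, 1, 1]'

```text
time_s: 16.6
position: [0.4438, 0.155, 0.2655]
tool_rot: [[-0.994, 0.107, -0.002], [0.107, 0.994, -0.0], [0.002, -0.0, -1.0]]
ft_force: [-0.1, -0.0, -0.6]
grip_width: 0.0847
gripper_force: 0.0
```

```bash
python3 - <<'E'
from h import *
s=observe();print(s['time_s'],s['position'],s['grip_width'])
c=camera_info('wrist');cv2.imwrite('pics/w3.png',get_image('wrist'));print(np.array(c['world_to_cam']).tolist())
for p in((-.021,-.063,.128),(-.021,.063,.128),(-.157,-.063,.128),(-.157,.063,.128)):print(proj(c,cab(.13536,.63431,-5.68,p)))
E
```

```text
16.6 [0.44376156 0.15502705 0.2654897 ] 0.08474164704670079
[[0.10738444778230442, 0.9942175520691432, -0.0001988268891933737, -0.20159999340579116], [0.9550253647765528, -0.10309573833591561, 0.27802485746851247, -0.4538907854383212], [0.27639669500177416, -0.03004543051138938, -0.9605738592619952, 0.29369323414160975], [0.0, 0.0, 0.0, 1.0]]
[261.26403064 332.40983428]
[372.21221266 331.64331163]
[253.19948541 220.02258967]
[378.20717937 219.03814045]
```

View pics/w3.png

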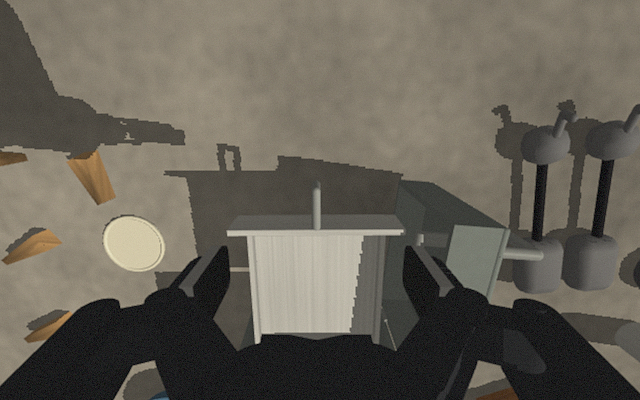

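The tray is fully out: it travelled 165 mm, with the floor spanning about columns 257-372 and rows 235-335. Next, the wedge detection with the arm clear of them.

```bash
python3 - <<'E'
from h import *
c=camera_info('top');im=get_image('top')
for ct in cv2.findContours(mask(im),0,1)[0]:
    if 40<cv2.contourArea(ct): 
        w=wedge(c,ct)
        if w[2]<.3: print(ct[:,0].mean(0).round(),*[np.round(x,4) for x in w])
cv2.imwrite('pics/top3.png',im[:,60:560])
E
```

```text
[563. 393.] [-0.1056 -0.8513] -94.3275 0.1556 0.039 0.0163 0.0046
[388. 239.] [ 0.3886 -0.2801] 86.6134 0.0707 0.0234 0.01 0.001
[349. 229.] [ 0.4215 -0.1467] 12.4361 0.066 0.0286 0.0127 0.0012
[423. 216.] [ 0.467  -0.3981] 41.5985 0.0711 0.0315 0.017 0.0016
[ 27. 207.] [0.4862 0.9136] 90.2748 0.153 0.0135 0.0131 0.0018
[385. 201.] [ 0.5159 -0.2643] -69.3296 0.0704 0.0266 0.0094 0.0011
[ 31. 189.] [0.5442 0.911 ] 90.4762 0.1812 0.0536 0.0255 0.006
[540. 219.] [ 0.4592 -0.7892] 0.0242 0.2495 0.014 0.0115 0.0027
[389. 160.] [ 0.6544 -0.2813] -77.1986 0.0715 0.028 0.0092 0.0012
[ 52. 137.] [0.713  0.8455] 8.6298 0.1695 0.0348 0.0089 0.0034
[408. 105.] [ 0.8456 -0.3471] 157.0863 0.1463 0.0405 0.0403 0.0052
[154.  83.] [0.9122 0.5127] 107.1972 0.1607 0.0077 0.0068 0.0008
[52. 91.] [0.9027 0.8507] -161.0727 0.1306 0.0592 0.0391 0.0032
[151.  80.] [0.9233 0.5233] 107.2369 0.2094 0.0096 0.0081 0.0013
[143.  66.] [0.9699 0.556 ] -72.8301 0.2129 0.0077 0.0076 0.001
[599. 220.] [ 0.4661 -0.9913] -90.0 0.2495 0.2495 0.2495 0.0625
```

View pics/top3.png

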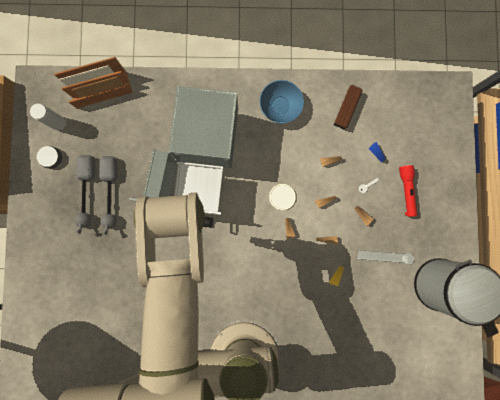

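There are five wooden wedges, and the yellow one at crop (337,275) is a decoy. I'll use A (.388,-.280), B (.42,-.147) and C (.467,-.398) as the odd ones, and D (.516,-.264) and E (.654,-.281) as the even ones. A comes first.

```bash
cat >> h.py <<'E'
# principal-axis tilt and centroid of the nominal trapezoid
_T=cv2.fillPoly(np.zeros((900,900),np.uint8),[np.int32((np.array([[-33,-9.5],[33,-9.5],[33,.5],[-33,18.5]])*10+450))],255)
_y,_x=np.nonzero(_T);_Q=(np.c_[_x,_y]-450)/10000.;CEN=_Q.mean(0);_w,_V=np.linalg.eigh(np.cov(_Q.T));_a=_V[:,1]*np.sign(_V[0,1]);TILT=np.degrees(np.arctan2(_a[1],_a[0]))
def origin(w):
    yaw=w[1]-TILT;a=np.radians(yaw);R=np.array([[np.cos(a),-np.sin(a)],[np.sin(a),np.cos(a)]])
    return w[0]-R@CEN,yaw
def near(c,im,p,r=.05):
    best=None
    for ct in cv2.findContours(cv2.morphologyEx(mask(im),cv2.MORPH_OPEN,np.ones((3,3))),0,1)[0]:
        if cv2.contourArea(ct)<40: continue
        w=wedge(c,ct)
        if w[2]<.1 and np.hypot(*(w[0]-p))<r and (best is None or w[5]>best[5]): best=w
    if best is None: return print('NONE')
    o,y=origin(best);print('origin',o.round(4),'yaw',round(y,1),'L,wh,wt,area',np.round(best[2:],4));return o,y
def hover(p,a,z=.2):
    t=np.radians(a);go([p[0]-.071*np.cos(t),p[1]-.071*np.sin(t),z],a)
E
python3 - <<'E'
from h import *
print(TILT,CEN);c=camera_info('top');im=get_image('top')
for p in((.388,-.28),(.421,-.147),(.467,-.398),(.516,-.264),(.654,-.281)):near(c,im,p)
hover((.388,-.28),185)
E
```

```text
-8.691871586536163 [-0.00519891  0.00070896]
origin [ 0.3889 -0.2758] yaw 96.0 L,wh,wt,area [0.0642 0.0233 0.0115 0.001 ]
origin [ 0.4263 -0.1454] yaw 21.2 L,wh,wt,area [0.0624 0.0282 0.0133 0.0012]
origin [ 0.4707 -0.3947] yaw 51.3 L,wh,wt,area [0.0709 0.0315 0.0169 0.0015]
origin [ 0.5173 -0.267 ] yaw -63.5 L,wh,wt,area [0.0628 0.0229 0.0104 0.0011]
origin [ 0.6557 -0.2867] yaw -69.5 L,wh,wt,area [0.0687 0.0254 0.0106 0.0012]
turn_z -1.85 off [  0.567 -10.713   1.649] q6new -90.0 q [  5.  12.  82.   0.  85. -79.]
```

>>> drive_tool --offset '[[0, 0, 0], [0, 0, 0], [0, -1, 0.1], [0.1, -1, 0.1], [0.1, -1, 0.2], [0.1, -1, 0.2], [0.1, -1, 0.2], [0.1, -1, 0.2], [0.07, -1, 0.2], [0, -1, 0.2]]' --turn '[[0, 0, -0.95], [0, 0, -0.9], [0, 0, 0], [0, 0, 0], [0, 0, 0], [0, 0, 0], [0, 0, 0], [0, 0, 0], [0, 0, 0], [0, 0, 0]]' --hand '[1, 1, 1, 1, 1, 1, 1, 1, 1, 1]'

```text
time_s: 18.0
position: [0.449, -0.167, 0.2101]
tool_rot: [[-0.996, -0.087, -0.0], [-0.087, 0.996, 0.0], [0.0, 0.0, -1.0]]
ft_force: [0.7, 0.7, -0.1]
grip_width: 0.0853
gripper_force: 0.0
```

>>> drive_tool --offset '[[0, -0.9, 0.1], [0, -0.9, 0.1], [0, -0.9, 0.05], [0, 0, 0], [0, 0, 0], [0, 0, 0], [0, 0, 0], [0, 0, 0], [0, 0, 0], [0, 0, 0]]' --turn '[[0, 0, 0], [0, 0, 0], [0, 0, 0], [0, 0, 0], [0, 0, 0], [0, 0, 0], [0, 0, 0], [0, 0, 0], [0, 0, 0], [0, 0, 0]]' --hand '[1, 1, 1, 1, 1, 1, 1, 1, 1, 1]'

```text
time_s: 19.25
position: [0.4586, -0.2732, 0.2005]
tool_rot: [[-0.996, -0.087, 0.0], [-0.087, 0.996, 0.0], [-0.0, 0.0, -1.0]]
ft_force: [-0.3, 0.4, 0.4]
grip_width: 0.0851
gripper_force: 0.0
```

```bash
cat >> h.py <<'E'
def pick(p,odd,name=None,dy=.002):
    "look from hover; print go to grip above and descent"
    c=camera_info('wrist');im=get_image('wrist')
    if name: cv2.imwrite('pics/'+name,im)
    r=near(c,im,np.array(p))
    if r is None: return
    o,w=r;t=np.radians(w);g=o+dy*np.array([-np.sin(t),np.cos(t)])
    a=(w+(90 if odd else -90)+180)%360-180
    go([g[0],g[1],-.004],a)
E
python3 - <<'E'
from h import *
print(observe()['time_s'],observe()['position']);pick((.3889,-.278),1,'wA.png')
E
```

```text
19.25 [ 0.45858524 -0.273246    0.20053483]
origin [ 0.3892 -0.2781] yaw 93.0 L,wh,wt,area [0.0668 0.0267 0.0086 0.0011]
turn_z 0.33 off [ 1.789 -0.029  5.113] q6new 223.0 q [ -44.   22.   80.    0.   78. -138.]
```

View pics/wA.png

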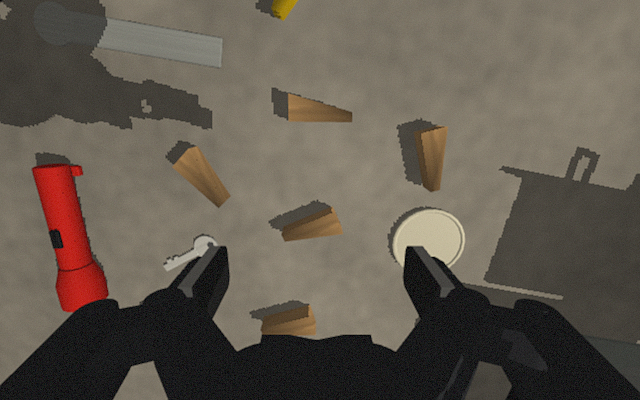

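A is clear at (315,108) with the right size. Pick it.

>>> drive_tool --offset '[[0.9, 0, 0.3], [0.89, -0.03, 0.6], [0, 0, 0.9], [0, 0, 0.9], [0, 0, 0.9], [0, 0, 0.8], [0, 0, 0.4], [0, 0, 0.2], [0, 0, 0], [0, 0, 0]]' --turn '[[0, 0, 0.2], [0, 0, 0], [0, 0, 0], [0, 0, 0], [0, 0, 0], [0, 0, 0], [0, 0, 0], [0, 0, 0], [0, 0, 0], [0, 0, 0]]' --hand '[1, 1, 1, 1, 1, 1, 1, 1, 1, 0.5]' --newtons 35

```text
time_s: 20.55
position: [0.3875, -0.2802, 0.0012]
tool_rot: [[-0.998, -0.066, 0.001], [-0.066, 0.998, -0.001], [-0.001, -0.001, -1.0]]
ft_force: [-0.2, 0.5, -0.2]
grip_width: 0.07
gripper_force: 0.1
```

>>> drive_tool --offset '[[0, 0, 0], [0, 0, 0], [0, 0, 0], [0, 0, 0], [0, 0, -0.5], [0, 0, -0.9], [0, 0, -0.9], [0, 0, -0.9], [0, 0, -0.9], [0, 0, -0.9]]' --turn '[[0, 0, 0], [0, 0, 0], [0, 0, 0], [0, 0, 0], [0, 0, 0], [0, 0, 0], [0, 0, 0], [0, 0, 0], [0, 0, 0], [0, 0, 0]]' --hand '[0.5, 0.5, 0.5, 0.5, 0.5, 0.5, 0.5, 0.5, 0.5, 0.5]'

```text
time_s: 21.8
position: [0.3871, -0.2797, 0.2021]
tool_rot: [[-0.998, -0.066, 0.0], [-0.066, 0.998, -0.0], [-0.0, -0.0, -1.0]]
ft_force: [-0.7, -0.1, -0.8]
grip_width: 0.0652
gripper_force: 39.4
```

```bash
cat >> h.py <<'E'
PHI=-5.75
def bay(x,y,z): return cab(.13536,.63431,PHI,(x-.021,y,z))
E
python3 - <<'E'
from h import *
s=observe();print(s['time_s'],s['position'],s['grip_width'])
go(bay(-.0225,0,.2),174.25)
E
```

```text
21.8 [ 0.38709762 -0.2797259   0.20211015] 0.06522949169171488
turn_z 1.59 off [-4.022 10.944  0.053] q6new -134.0 q [ -50.   16.   88.    0.   76. -144.]
```

>>> drive_tool --offset '[[0, 0, 0], [0, 0, 0], [-0.36, 0.99, 0], [-0.36, 0.99, 0], [-0.36, 0.99, 0], [-0.36, 0.99, 0], [-0.36, 0.99, 0], [-0.36, 0.99, 0], [-0.36, 0.99, 0], [-0.36, 0.99, 0]]' --turn '[[0, 0, 0.8], [0, 0, 0.79], [0, 0, 0], [0, 0, 0], [0, 0, 0], [0, 0, 0], [0, 0, 0], [0, 0, 0], [0, 0, 0], [0, 0, 0]]' --hand '[0.5, 0.5, 0.5, 0.5, 0.5, 0.5, 0.5, 0.5, 0.5, 0.5]'

```text
time_s: 23.05
position: [0.534, 0.0251, 0.2009]
tool_rot: [[-0.995, 0.1, 0.001], [0.1, 0.995, -0.0], [-0.001, -0.0, -1.0]]
ft_force: [-0.0, -1.0, 0.5]
grip_width: 0.0647
gripper_force: 39.4
```

>>> drive_tool --offset '[[-0.36, 0.99, 0], [-0.36, 0.99, 0], [-0.36, 0.99, 0], [0, 0, 0], [0, 0, 0], [0, 0, 0], [0, 0, 0], [0, 0, 0], [0, 0, 0], [0, 0, 0]]' --turn '[[0, 0, 0], [0, 0, 0], [0, 0, 0], [0, 0, 0], [0, 0, 0], [0, 0, 0], [0, 0, 0], [0, 0, 0], [0, 0, 0], [0, 0, 0]]' --hand '[0.5, 0.5, 0.5, 0.5, 0.5, 0.5, 0.5, 0.5, 0.5, 0.5]'

```text
time_s: 24.3
position: [0.5886, 0.1375, 0.2005]
tool_rot: [[-0.995, 0.1, -0.0], [0.1, 0.995, -0.0], [0.0, -0.0, -1.0]]
ft_force: [0.2, -0.7, 0.3]
grip_width: 0.0651
gripper_force: 39.4
```

```bash
python3 - <<'E'
from h import *
s=observe();print(s['time_s'],s['position'],s['grip_width'])
go(bay(-.0245,0,.1305),174.25)
cv2.imwrite('pics/w5.png',get_image('wrist'));c=camera_info('wrist')
for x in(0,-.136):
  for y in(-.063,.063):print(x,y,proj(c,bay(x,y,.14)).round(),proj(c,bay(x,y,.128)).round())
E
```

```text
24.3 [0.5885849  0.13747431 0.20052476] 0.0651015035322463
turn_z -0.0 off [-0.005  0.062  1.751] q6new -82.0 q [  2.  29.  68.  -0.  83. -82.]
0 -0.063 [235. 243.] [239. 237.]
0 0.063 [403. 243.] [399. 236.]
-0.136 -0.063 [218.  42.] [224.  46.]
-0.136 0.063 [421.  42.] [415.  46.]
```

View pics/w5.png

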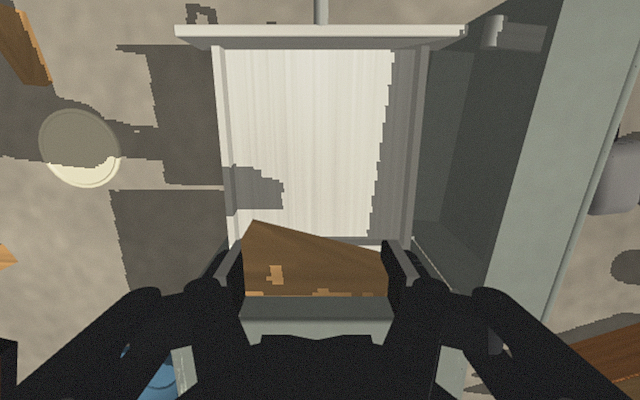

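The tray edges match the prediction (back wall at rows 237-243, sides at columns 224 and 415), and the wedge is the right way round. Lower it, slide it to the back wall, release.

>>> drive_tool --offset '[[0, 0.06, 0.4], [0, 0, 0.5], [0, 0, 0.5], [0, 0, 0.2], [0, 0, 0.15], [0, 0, 0], [-0.1, 0, 0], [-0.1, 0, 0], [-0.1, 0, 0], [-0.04, 0, 0]]' --turn '[[0, 0, 0], [0, 0, 0], [0, 0, 0], [0, 0, 0], [0, 0, 0], [0, 0, 0], [0, 0, 0], [0, 0, 0], [0, 0, 0], [0, 0, 0]]' --hand '[0.5, 0.5, 0.5, 0.5, 0.5, 0.5, 0.5, 0.5, 0.5, 0.5]'

```text
time_s: 25.6
position: [0.6027, 0.1385, 0.1305]
tool_rot: [[-0.995, 0.1, 0.0], [0.1, 0.995, 0.0], [-0.0, 0.0, -1.0]]
ft_force: [1.2, 0.4, -0.5]
grip_width: 0.0651
gripper_force: 39.4
```

>>> drive_tool --offset '[[-0.05, 0, 0], [0, 0, 0], [0, 0, 0], [0, 0, 0], [0, 0, 0], [0, 0, 0], [0, 0, 0], [0, 0, 0], [0, 0, 0], [0, 0, 0]]' --turn '[[0, 0, 0], [0, 0, 0], [0, 0, 0], [0, 0, 0], [0, 0, 0], [0, 0, 0], [0, 0, 0], [0, 0, 0], [0, 0, 0], [0, 0, 0]]' --hand '[0.5, 0.5, 0.5, 0.5, 0.5, 0.5, 0.5, 0.5, 0.5, 0.5]'

```text
time_s: 26.85
position: [0.6042, 0.1384, 0.1305]
tool_rot: [[-0.995, 0.1, -0.0], [0.1, 0.995, 0.0], [0.0, 0.0, -1.0]]
ft_force: [-4.2, -0.1, 0.3]
grip_width: 0.065
gripper_force: 40.6
```

Contact at 4.2 N, which is the tray's friction, so the wedge is against the wall. Release and lift.

>>> drive_tool --offset '[[0, 0, 0], [0, 0, 0], [0, 0, 0], [0, 0, 0], [0, 0, -0.3], [0, 0, -0.8], [0, 0, -0.8], [0, 0, -0.8], [0, 0, -0.8], [0, 0, 0]]' --turn '[[0, 0, 0], [0, 0, 0], [0, 0, 0], [0, 0, 0], [0, 0, 0], [0, 0, 0], [0, 0, 0], [0, 0, 0], [0, 0, 0], [0, 0, 0]]' --hand '[0.88, 0.88, 0.88, 0.88, 0.88, 0.88, 0.88, 0.88, 0.88, 1]'

```text
time_s: 28.1
position: [0.605, 0.1385, 0.274]
tool_rot: [[-0.995, 0.1, 0.006], [0.1, 0.995, 0.0], [-0.006, 0.001, -1.0]]
ft_force: [-0.2, -0.2, -0.9]
grip_width: 0.0855
gripper_force: 0.0
```

```bash
cat >> h.py <<'E'
def tobay(p):
    a=np.radians(PHI);d=np.array(p[:2])-[.63431,.13536];return np.array([np.cos(a)*d[0]+np.sin(a)*d[1]+.021,-np.sin(a)*d[0]+np.cos(a)*d[1]])
E
python3 - <<'E'
from h import *
s=observe();print(s['time_s'],s['position'],s['grip_width'],tobay((.6042,.1384)))
c=camera_info('top');im=get_image('top')
for p in((.421,-.147),(.467,-.398),(.516,-.264),(.654,-.281)):near(c,im,p)
hover((.518,-.265),208)
E
```

```text
28.1 [0.60502126 0.13845196 0.27401779] 0.08554571859283898 [-9.26307379e-03  8.04176034e-06]
origin [ 0.4255 -0.1455] yaw 20.0 L,wh,wt,area [0.0644 0.0279 0.0144 0.0012]
origin [ 0.4717 -0.3939] yaw 51.4 L,wh,wt,area [0.0727 0.0315 0.0159 0.0015]
origin [ 0.5142 -0.2604] yaw -76.2 L,wh,wt,area [0.0445 0.0169 0.0086 0.0006]
origin [ 0.6557 -0.2867] yaw -69.5 L,wh,wt,area [0.0687 0.0254 0.0106 0.0012]
turn_z -5.63 off [ 4.869 -7.889  1.797] q6new -116.0 q [  2.  28.  58.  -0.  94. -82.]
```

>>> drive_tool --offset '[[0, 0, 0], [0, 0, 0], [0, 0, 0], [0, 0, 0], [0, 0, 0], [0, 0, 0], [0.6, -0.98, 0], [0.6, -0.98, 0], [0.6, -0.98, 0], [0.6, -0.98, 0]]' --turn '[[0, 0, -0.95], [0, 0, -0.95], [0, 0, -0.95], [0, 0, -0.95], [0, 0, -0.95], [0, 0, -0.88], [0, 0, 0], [0, 0, 0], [0, 0, 0], [0, 0, 0]]' --hand '[1, 1, 1, 1, 1, 1, 1, 1, 1, 1]'

```text
time_s: 29.4
position: [0.5926, -0.0465, 0.2695]
tool_rot: [[-0.883, -0.47, -0.002], [-0.47, 0.883, 0.001], [0.001, 0.001, -1.0]]
ft_force: [0.8, 0.3, 0.8]
grip_width: 0.0856
gripper_force: 0.0
```

>>> drive_tool --offset '[[0.6, -0.98, 0.4], [0.6, -0.98, 0.4], [0.6, -0.98, 0.5], [0.6, -0.98, 0.5], [0, 0, 0], [0, 0, 0], [0, 0, 0], [0, 0, 0], [0, 0, 0], [0, 0, 0]]' --turn '[[0, 0, 0], [0, 0, 0], [0, 0, 0], [0, 0, 0], [0, 0, 0], [0, 0, 0], [0, 0, 0], [0, 0, 0], [0, 0, 0], [0, 0, 0]]' --hand '[1, 1, 1, 1, 1, 1, 1, 1, 1, 1]'

```text
time_s: 30.65
position: [0.5822, -0.2284, 0.1987]
tool_rot: [[-0.883, -0.47, 0.0], [-0.47, 0.883, -0.0], [-0.0, -0.0, -1.0]]
ft_force: [-0.1, 1.2, -0.2]
grip_width: 0.0855
gripper_force: 0.0
```

```bash
python3 - <<'E'
from h import *
print(observe()['time_s'],observe()['position']);pick((.5165,-.266),0,'wD.png')
E
```

```text
30.65 [ 0.58224922 -0.22843484  0.19865737]
origin [ 0.5205 -0.274 ] yaw -61.2 L,wh,wt,area [0.0666 0.0262 0.0112 0.0011]
turn_z -0.12 off [ 1.85  -0.254  5.066] q6new 209.0 q [ -32.   31.   65.   -0.   85. -150.]
```

>>> drive_tool --offset '[[0.9, -0.12, 0.3], [0.95, -0.13, 0.57], [0, 0, 0.9], [0, 0, 0.9], [0, 0, 0.9], [0, 0, 0.8], [0, 0, 0.4], [0, 0, 0.2], [0, 0, 0], [0, 0, 0]]' --turn '[[0, 0, -0.12], [0, 0, 0], [0, 0, 0], [0, 0, 0], [0, 0, 0], [0, 0, 0], [0, 0, 0], [0, 0, 0], [0, 0, 0], [0, 0, 0]]' --hand '[1, 1, 1, 1, 1, 1, 1, 1, 1, 0.5]'

```text
time_s: 31.95
position: [0.5223, -0.273, 0.0007]
tool_rot: [[-0.877, -0.481, 0.001], [-0.481, 0.877, -0.001], [-0.001, -0.002, -1.0]]
ft_force: [-0.8, -0.7, 0.7]
grip_width: 0.0696
gripper_force: 0.0
```

>>> drive_tool --offset '[[0, 0, 0], [0, 0, 0], [0, 0, 0], [0, 0, 0], [0, 0, -0.5], [0, 0, -0.9], [0, 0, -0.9], [0, 0, -0.9], [0, 0, -0.9], [0, 0, -0.9]]' --turn '[[0, 0, 0], [0, 0, 0], [0, 0, 0], [0, 0, 0], [0, 0, 0], [0, 0, 0], [0, 0, 0], [0, 0, 0], [0, 0, 0], [0, 0, 0]]' --hand '[0.5, 0.5, 0.5, 0.5, 0.5, 0.5, 0.5, 0.5, 0.5, 0.5]'

```text
time_s: 33.2
position: [0.5216, -0.2725, 0.2012]
tool_rot: [[-0.877, -0.481, 0.0], [-0.481, 0.877, -0.0], [-0.0, -0.0, -1.0]]
ft_force: [0.5, -0.7, -0.9]
grip_width: 0.0653
gripper_force: 39.1
```

```bash
python3 - <<'E'
from h import *
s=observe();print(s['time_s'],s['position'],s['grip_width'])
go(bay(-.0385,0,.1305),174.25)
E
```

```text
33.2 [ 0.52164936 -0.2725166   0.20124574] 0.0653224531966753
turn_z 5.75 off [-0.293 10.428  1.769] q6new -123.0 q [ -39.   27.   71.    0.   82. -158.]
```

>>> drive_tool --offset '[[0, 0, 0], [0, 0, 0], [0, 0, 0], [0, 0, 0], [0, 0, 0], [0, 0, 0], [-0.015, 0.95, 0], [-0.015, 0.95, 0], [-0.015, 0.95, 0], [-0.015, 0.95, 0]]' --turn '[[0, 0, 0.95], [0, 0, 0.95], [0, 0, 0.95], [0, 0, 0.95], [0, 0, 0.95], [0, 0, 1.0], [0, 0, 0], [0, 0, 0], [0, 0, 0], [0, 0, 0]]' --hand '[0.5, 0.5, 0.5, 0.5, 0.5, 0.5, 0.5, 0.5, 0.5, 0.5]'

```text
time_s: 34.45
position: [0.5394, -0.1204, 0.2]
tool_rot: [[-0.995, 0.1, 0.0], [0.1, 0.995, -0.0], [-0.0, -0.0, -1.0]]
ft_force: [-0.1, -0.5, -0.8]
grip_width: 0.0648
gripper_force: 39.1
```

>>> drive_tool --offset '[[-0.02, 0.95, 0], [-0.02, 0.95, 0], [-0.02, 0.95, 0], [-0.02, 0.95, 0], [-0.02, 0.95, 0], [-0.02, 0.95, 0], [0, 0.93, 0], [0, 0, 0], [0, 0, 0], [0, 0, 0]]' --turn '[[0, 0, 0], [0, 0, 0], [0, 0, 0], [0, 0, 0], [0, 0, 0], [0, 0, 0], [0, 0, 0], [0, 0, 0], [0, 0, 0], [0, 0, 0]]' --hand '[0.5, 0.5, 0.5, 0.5, 0.5, 0.5, 0.5, 0.5, 0.5, 0.5]'

```text
time_s: 35.7
position: [0.5709, 0.1407, 0.1999]
tool_rot: [[-0.995, 0.102, 0.0], [0.102, 0.995, -0.0], [-0.0, -0.0, -1.0]]
ft_force: [-0.2, -0.1, -0.2]
grip_width: 0.0648
gripper_force: 39.1
```

```bash
python3 - <<'E'
from h import *
s=observe();print(s['time_s'],s['position'],s['grip_width'])
go(bay(-.043,0,.1305),174.25)
cv2.imwrite('pics/w6.png',get_image('wrist'))
E
```

```text
35.7 [0.57088109 0.14068697 0.1998725 ] 0.0648094138478349
turn_z -0.01 off [0.009 0.026 1.734] q6new -82.0 q [  2.  27.  71.  -0.  82. -82.]
```

View pics/w6.png

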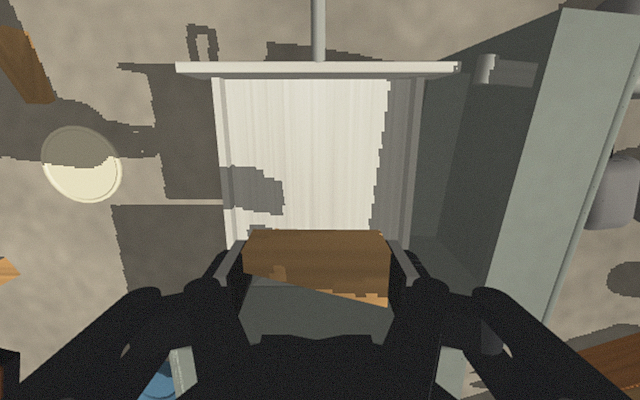

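Orientation correct: heel at right, slope towards the back. Lower it, release, then push it home with closed fingers.

>>> drive_tool --offset '[[0, 0.03, 0.4], [0, 0, 0.5], [0, 0, 0.5], [0, 0, 0.2], [0, 0, 0.13], [0, 0, 0], [0, 0, 0], [0, 0, 0], [0, 0, -0.75], [0, 0, -0.75]]' --turn '[[0, 0, 0], [0, 0, 0], [0, 0, 0], [0, 0, 0], [0, 0, 0], [0, 0, 0], [0, 0, 0], [0, 0, 0], [0, 0, 0], [0, 0, 0]]' --hand '[0.5, 0.5, 0.5, 0.5, 0.5, 0.88, 0.88, 0.88, 0.88, 0.88]'

```text
time_s: 37.0
position: [0.5709, 0.1429, 0.1914]
tool_rot: [[-0.995, 0.1, -0.0], [0.1, 0.995, -0.0], [0.0, -0.0, -1.0]]
ft_force: [-0.4, -0.5, -0.6]
grip_width: 0.0749
gripper_force: 0.0
```

>>> drive_tool --offset '[[0.4, 0, 0], [0.4, 0, 0], [0, 0, 0], [0, 0, 0], [0, 0, 0], [0, 0, 0.5], [0, 0, 0.5], [0, 0, 0.4], [0, 0, 0], [0, 0, 0]]' --turn '[[0, 0, 0], [0, 0, 0], [0, 0, 0], [0, 0, 0], [0, 0, 0], [0, 0, 0], [0, 0, 0], [0, 0, 0], [0, 0, 0], [0, 0, 0]]' --hand '[0, 0, 0, 0, 0, 0, 0, 0, 0, 0]'

```text
time_s: 38.25
position: [0.5397, 0.1461, 0.1351]
tool_rot: [[-0.995, 0.1, 0.001], [0.1, 0.995, 0.0], [-0.001, 0.0, -1.0]]
ft_force: [-0.4, -0.3, -0.1]
grip_width: 0.0002
gripper_force: 0.0
```

>>> drive_tool --offset '[[-0.1, 0, 0], [-0.1, 0, 0], [-0.1, 0, 0], [-0.1, 0, 0], [-0.05, 0, 0], [-0.05, 0, 0], [0, 0, 0], [0, 0, 0], [0, 0, 0], [0, 0, 0]]' --turn '[[0, 0, 0], [0, 0, 0], [0, 0, 0], [0, 0, 0], [0, 0, 0], [0, 0, 0], [0, 0, 0], [0, 0, 0], [0, 0, 0], [0, 0, 0]]' --hand '[0, 0, 0, 0, 0, 0, 0, 0, 0, 0]'

```text
time_s: 39.5
position: [0.559, 0.1441, 0.1345]
tool_rot: [[-0.995, 0.1, -0.0], [0.1, 0.995, 0.0], [0.0, 0.0, -1.0]]
ft_force: [0.1, -0.2, 0.0]
grip_width: -0.0003
gripper_force: 0.0
```

```bash
python3 - <<'E'
from h import *
s=observe();print(s['time_s'],tobay(s['position']),s['position'],s['ft_force'])
E
```

```text
39.5 [-0.05481687  0.00119928] [0.55899476 0.14414919 0.134535  ] [ 0.09731666 -0.15251539  0.03599544]
```

>>> drive_tool --offset '[[-0.05, 0, 0], [-0.05, 0, 0], [-0.04, 0, 0], [0, 0, 0], [0, 0, 0], [0, 0, 0], [0, 0, 0], [0, 0, 0], [0, 0, 0], [0, 0, 0]]' --turn '[[0, 0, 0], [0, 0, 0], [0, 0, 0], [0, 0, 0], [0, 0, 0], [0, 0, 0], [0, 0, 0], [0, 0, 0], [0, 0, 0], [0, 0, 0]]' --hand '[0, 0, 0, 0, 0, 0, 0, 0, 0, 0]'

```text
time_s: 40.75
position: [0.5646, 0.1436, 0.1345]
tool_rot: [[-0.995, 0.1, 0.0], [0.1, 0.995, 0.0], [0.0, 0.0, -1.0]]
ft_force: [-0.6, 0.4, 0.2]
grip_width: -0.0003
gripper_force: 0.0
```

>>> drive_tool --offset '[[-0.05, 0, 0], [0, 0, 0], [0, 0, 0], [0, 0, 0], [0, 0, 0], [0, 0, 0], [0, 0, 0], [0, 0, 0], [0, 0, 0], [0, 0, 0]]' --turn '[[0, 0, 0], [0, 0, 0], [0, 0, 0], [0, 0, 0], [0, 0, 0], [0, 0, 0], [0, 0, 0], [0, 0, 0], [0, 0, 0], [0, 0, 0]]' --hand '[0, 0, 0, 0, 0, 0, 0, 0, 0, 0]'

```text
time_s: 42.0
position: [0.5666, 0.1434, 0.1345]
tool_rot: [[-0.995, 0.1, -0.0], [0.1, 0.995, 0.0], [0.0, -0.0, -1.0]]
ft_force: [0.5, 0.7, -0.8]
grip_width: -0.0
gripper_force: 0.0
```

>>> drive_tool --offset '[[-0.05, 0, 0], [0, 0, 0], [0, 0, 0], [0, 0, 0], [0, 0, 0], [0, 0, 0], [0, 0, 0], [0, 0, 0], [0, 0, 0], [0, 0, 0]]' --turn '[[0, 0, 0], [0, 0, 0], [0, 0, 0], [0, 0, 0], [0, 0, 0], [0, 0, 0], [0, 0, 0], [0, 0, 0], [0, 0, 0], [0, 0, 0]]' --hand '[0, 0, 0, 0, 0, 0, 0, 0, 0, 0]'

```text
time_s: 43.25
position: [0.5686, 0.1432, 0.1345]
tool_rot: [[-0.995, 0.1, -0.0], [0.1, 0.995, 0.0], [0.0, 0.0, -1.0]]
ft_force: [-4.4, 0.5, 0.5]
grip_width: -0.0002
gripper_force: 2.0
```

```bash
python3 - <<'E'
from h import *
s=observe();print(s['time_s'],tobay(s['position']),s['position'],s['ft_force'])
cv2.imwrite('pics/w7.png',get_image('wrist'))
E
```

```text
43.25 [-0.04519004  0.00119042] [0.56857226 0.14317588 0.13450053] [-4.38915781  0.53659758  0.45153457]
```

View pics/w7.png

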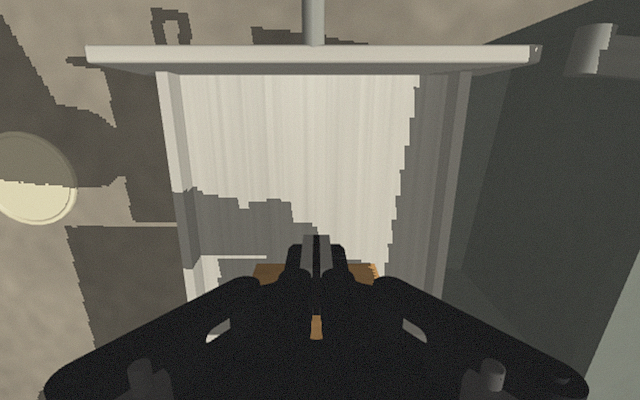

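The fingers stop on the flat at 4.4 N, so wedge 2 is seated. One picture is left, so I'll rely on numbers until the end. Next is B (odd).

>>> drive_tool --offset '[[0.15, 0, 0], [0, 0, -0.8], [0, 0, -0.9], [0, 0, -0.9], [0, 0, -0.6], [0, 0, 0], [0, 0, 0], [0, 0, 0], [0, 0, 0], [0, 0, 0]]' --turn '[[0, 0, 0], [0, 0, 0], [0, 0, 0], [0, 0, 0], [0, 0, 0], [0, 0, 1], [0, 0, 1], [0, 0, 1], [0, 0, 1], [0, 0, 1]]' --hand '[0, 0, 0, 0, 1, 1, 1, 1, 1, 1]'

```text
time_s: 44.55
position: [0.5629, 0.1437, 0.2626]
tool_rot: [[-0.809, 0.587, 0.002], [0.587, 0.809, -0.0], [-0.001, 0.001, -1.0]]
ft_force: [0.5, 0.2, -0.3]
grip_width: 0.0854
gripper_force: 0.0
```

```bash
python3 - <<'E'
from h import *
s=observe();print(s['time_s'],s['position'])
c=camera_info('top');im=get_image('top')
for p in((.421,-.147),(.467,-.398),(.654,-.281)):near(c,im,p)
hover((.4255,-.1455),110)
E
```

```text
44.55 [0.562896   0.14368226 0.26262499]
origin [ 0.4222 -0.1463] yaw 14.9 L,wh,wt,area [0.0538 0.0232 0.0135 0.001 ]
origin [ 0.4712 -0.3945] yaw 50.6 L,wh,wt,area [0.0711 0.0316 0.0167 0.0015]
origin [ 0.6556 -0.2868] yaw -69.4 L,wh,wt,area [0.0688 0.0254 0.0105 0.0012]
turn_z 5.63 off [-7.394 -5.7    1.565] q6new -17.0 q [  3.  24.  66.  -0.  90. -51.]
```

>>> drive_tool --offset '[[0, 0, 0], [0, 0, 0], [0, 0, 0], [0, 0, 0], [0, 0, 0], [0, 0, 0], [-0.92, -0.71, 0], [-0.92, -0.71, 0], [-0.92, -0.71, 0], [-0.92, -0.71, 0]]' --turn '[[0, 0, 0.95], [0, 0, 0.95], [0, 0, 0.95], [0, 0, 0.95], [0, 0, 0.95], [0, 0, 0.88], [0, 0, 0], [0, 0, 0], [0, 0, 0], [0, 0, 0]]' --hand '[1, 1, 1, 1, 1, 1, 1, 1, 1, 1]'

```text
time_s: 45.85
position: [0.5073, -0.0353, 0.2627]
tool_rot: [[-0.351, 0.936, 0.001], [0.936, 0.351, -0.001], [-0.001, 0.001, -1.0]]
ft_force: [1.1, 0.2, -0.4]
grip_width: 0.0854
gripper_force: 0.0
```

>>> drive_tool --offset '[[-0.92, -0.71, 0.4], [-0.92, -0.71, 0.4], [-0.92, -0.71, 0.4], [-0.92, -0.71, 0.36], [0, 0, 0], [0, 0, 0], [0, 0, 0], [0, 0, 0], [0, 0, 0], [0, 0, 0]]' --turn '[[0, 0, 0], [0, 0, 0], [0, 0, 0], [0, 0, 0], [0, 0, 0], [0, 0, 0], [0, 0, 0], [0, 0, 0], [0, 0, 0], [0, 0, 0]]' --hand '[1, 1, 1, 1, 1, 1, 1, 1, 1, 1]'

```text
time_s: 47.1
position: [0.4528, -0.2113, 0.2002]
tool_rot: [[-0.35, 0.937, 0.0], [0.937, 0.35, -0.0], [-0.0, 0.0, -1.0]]
ft_force: [0.4, 0.4, -0.2]
grip_width: 0.0851
gripper_force: 0.0
```

```bash
python3 - <<'E'
from h import *
print(observe()['time_s'],observe()['position']);pick((.4255,-.1455),1)
E
```

```text
47.1 [ 0.45279012 -0.21129501  0.20019511]
origin [ 0.4256 -0.1482] yaw 22.0 L,wh,wt,area [0.067  0.0268 0.0071 0.0011]
turn_z -0.26 off [ 1.769 -0.035  5.104] q6new -61.0 q [-39.  18.  85.  -0.  76. -59.]
```

>>> drive_tool --offset '[[0.9, -0.03, 0.3], [0.87, 0, 0.6], [0, 0, 0.9], [0, 0, 0.9], [0, 0, 0.9], [0, 0, 0.8], [0, 0, 0.4], [0, 0, 0.2], [0, 0, 0], [0, 0, 0]]' --turn '[[0, 0, -0.2], [0, 0, 0], [0, 0, 0], [0, 0, 0], [0, 0, 0], [0, 0, 0], [0, 0, 0], [0, 0, 0], [0, 0, 0], [0, 0, 0]]' --hand '[1, 1, 1, 1, 1, 1, 1, 1, 1, 0.5]'

```text
time_s: 48.4
position: [0.4265, -0.1461, 0.0008]
tool_rot: [[-0.369, 0.929, 0.001], [0.929, 0.369, -0.001], [-0.001, 0.001, -1.0]]
ft_force: [-0.1, -0.3, -0.0]
grip_width: 0.07
gripper_force: 0.0
```

>>> drive_tool --offset '[[0, 0, 0], [0, 0, 0], [0, 0, 0], [0, 0, 0], [0, 0, -0.5], [0, 0, -0.9], [0, 0, -0.9], [0, 0, -0.9], [0, 0, -0.9], [0, 0, -0.9]]' --turn '[[0, 0, 0], [0, 0, 0], [0, 0, 0], [0, 0, 0], [0, 0, 0], [0, 0, 0], [0, 0, 0], [0, 0, 0], [0, 0, 0], [0, 0, 0]]' --hand '[0.5, 0.5, 0.5, 0.5, 0.5, 0.5, 0.5, 0.5, 0.5, 0.5]'

```text
time_s: 49.65
position: [0.4258, -0.1457, 0.2019]
tool_rot: [[-0.369, 0.929, 0.001], [0.929, 0.369, -0.001], [-0.001, 0.001, -1.0]]
ft_force: [0.8, -0.7, -0.9]
grip_width: 0.0656
gripper_force: 39.6
```

```bash
python3 - <<'E'
from h import *
s=observe();print(s['time_s'],s['position'],s['grip_width'])
go(bay(-.061,0,.1305),174.25)
E
```

```text
49.65 [ 0.42583588 -0.14565508  0.20188712] 0.0656095278550142
turn_z -10.43 off [-2.432  7.512  1.785] q6new -118.0 q [-34.  13.  92.  -0.  74. -56.]
```

>>> drive_tool --offset '[[0, 0, 0], [0, 0, 0], [0, 0, 0], [0, 0, 0], [0, 0, 0], [0, 0, 0], [0, 0, 0], [0, 0, 0], [0, 0, 0], [0, 0, 0]]' --turn '[[0, 0, -1], [0, 0, -1], [0, 0, -1], [0, 0, -1], [0, 0, -1], [0, 0, -1], [0, 0, -1], [0, 0, -1], [0, 0, -1], [0, 0, -1]]' --hand '[0.5, 0.5, 0.5, 0.5, 0.5, 0.5, 0.5, 0.5, 0.5, 0.5]'

```text
time_s: 50.9
position: [0.426, -0.1457, 0.2005]
tool_rot: [[-0.99, 0.141, 0.0], [0.141, 0.99, -0.0], [-0.001, -0.0, -1.0]]
ft_force: [-0.3, -0.5, -0.2]
grip_width: 0.065
gripper_force: 39.6
```

>>> drive_tool --offset '[[0, 0, 0], [-0.3, 0.94, 0], [-0.3, 0.94, 0], [-0.3, 0.94, 0], [-0.3, 0.94, 0], [-0.3, 0.94, 0], [-0.3, 0.94, 0], [-0.3, 0.94, 0], [-0.3, 0.93, 0], [0, 0, 0]]' --turn '[[0, 0, -0.43], [0, 0, 0], [0, 0, 0], [0, 0, 0], [0, 0, 0], [0, 0, 0], [0, 0, 0], [0, 0, 0], [0, 0, 0], [0, 0, 0]]' --hand '[0.5, 0.5, 0.5, 0.5, 0.5, 0.5, 0.5, 0.5, 0.5, 0.5]'

```text
time_s: 52.15
position: [0.5519, 0.1453, 0.2002]
tool_rot: [[-0.995, 0.097, 0.0], [0.097, 0.995, 0.0], [-0.0, 0.0, -1.0]]
ft_force: [0.9, -0.7, 0.1]
grip_width: 0.0649
gripper_force: 39.6
```

```bash
python3 - <<'E'
from h import *
s=observe();print(s['time_s'],s['position'],s['grip_width'])
go(bay(-.061,0,.1305),174.25)
E
```

```text
52.15 [0.55193652 0.14534186 0.20017096] 0.06488468891858801
turn_z 0.03 off [-0.024 -0.042  1.742] q6new -81.0 q [  3.  25.  74.   0.  81. -82.]
```

>>> drive_tool --offset '[[0, -0.04, 0.4], [0, 0, 0.5], [0, 0, 0.5], [0, 0, 0.2], [0, 0, 0.14], [0, 0, 0], [-0.1, 0, 0], [-0.1, 0, 0], [-0.1, 0, 0], [0, 0, 0]]' --turn '[[0, 0, 0.03], [0, 0, 0], [0, 0, 0], [0, 0, 0], [0, 0, 0], [0, 0, 0], [0, 0, 0], [0, 0, 0], [0, 0, 0], [0, 0, 0]]' --hand '[0.5, 0.5, 0.5, 0.5, 0.5, 0.5, 0.5, 0.5, 0.5, 0.5]'

```text
time_s: 53.4
position: [0.5639, 0.1405, 0.1305]
tool_rot: [[-0.995, 0.104, 0.0], [0.104, 0.995, -0.0], [-0.0, 0.0, -1.0]]
ft_force: [-0.1, 0.8, -1.3]
grip_width: 0.0652
gripper_force: 39.6
```

>>> drive_tool --offset '[[-0.04, 0, 0], [0, 0, 0], [0, 0, 0], [0, 0, 0], [0, 0, 0], [0, 0, 0], [0, 0, 0], [0, 0, 0], [0, 0, 0], [0, 0, 0]]' --turn '[[0, 0, 0], [0, 0, 0], [0, 0, 0], [0, 0, 0], [0, 0, 0], [0, 0, 0], [0, 0, 0], [0, 0, 0], [0, 0, 0], [0, 0, 0]]' --hand '[0.5, 0.5, 0.5, 0.5, 0.5, 0.5, 0.5, 0.5, 0.5, 0.5]'

```text
time_s: 54.65
position: [0.5651, 0.1404, 0.1305]
tool_rot: [[-0.995, 0.103, -0.0], [0.103, 0.995, -0.0], [0.0, -0.0, -1.0]]
ft_force: [-0.2, -0.6, -0.7]
grip_width: 0.0647
gripper_force: 39.6
```

>>> drive_tool --offset '[[0, 0.055, 0], [-0.05, 0, 0], [0, 0, 0], [0, 0, 0], [0, 0, 0], [0, 0, 0], [0, 0, 0], [0, 0, 0], [0, 0, 0], [0, 0, 0]]' --turn '[[0, 0, 0], [0, 0, 0], [0, 0, 0], [0, 0, 0], [0, 0, 0], [0, 0, 0], [0, 0, 0], [0, 0, 0], [0, 0, 0], [0, 0, 0]]' --hand '[0.5, 0.5, 0.5, 0.5, 0.5, 0.5, 0.5, 0.5, 0.5, 0.5]'

```text
time_s: 55.9
position: [0.5672, 0.1425, 0.1305]
tool_rot: [[-0.995, 0.103, -0.0], [0.103, 0.995, 0.0], [0.0, 0.0, -1.0]]
ft_force: [-2.4, 2.7, 0.1]
grip_width: 0.065
gripper_force: 39.6
```

>>> drive_tool --offset '[[-0.04, 0, 0], [0, 0, 0], [0, 0, 0], [0, 0, 0], [0, 0, 0], [0, 0, 0], [0, 0, 0], [0, 0, 0], [0, 0, 0], [0, 0, 0]]' --turn '[[0, 0, 0], [0, 0, 0], [0, 0, 0], [0, 0, 0], [0, 0, 0], [0, 0, 0], [0, 0, 0], [0, 0, 0], [0, 0, 0], [0, 0, 0]]' --hand '[0.5, 0.5, 0.5, 0.5, 0.5, 0.5, 0.5, 0.5, 0.5, 0.5]'

```text
time_s: 57.15
position: [0.5691, 0.1422, 0.1306]
tool_rot: [[-0.995, 0.103, 0.0], [0.103, 0.995, -0.0], [-0.0, -0.0, -1.0]]
ft_force: [0.1, 1.8, -1.2]
grip_width: 0.0652
gripper_force: 39.6
```

>>> drive_tool --offset '[[-0.04, 0, 0], [0, 0, 0], [0, 0, 0], [0, 0, 0], [0, 0, 0], [0, 0, 0], [0, 0, 0], [0, 0, 0], [0, 0, 0], [0, 0, 0]]' --turn '[[0, 0, 0], [0, 0, 0], [0, 0, 0], [0, 0, 0], [0, 0, 0], [0, 0, 0], [0, 0, 0], [0, 0, 0], [0, 0, 0], [0, 0, 0]]' --hand '[0.5, 0.5, 0.5, 0.5, 0.5, 0.5, 0.5, 0.5, 0.5, 0.5]'

```text
time_s: 58.4
position: [0.5705, 0.1421, 0.1305]
tool_rot: [[-0.995, 0.103, -0.0], [0.103, 0.995, -0.0], [0.0, -0.0, -1.0]]
ft_force: [-4.3, 0.9, -1.4]
grip_width: 0.0652
gripper_force: 39.7
```

```bash
python3 - <<'E'
from h import *
s=observe();print(s['time_s'],tobay(s['position']),s['ft_force'])
c=camera_info('wrist');im=get_image('wrist');cv2.imwrite('pics/w8.png',im)
# where is the front panel's inner bottom edge: brightness profile mid column
g=cv2.cvtColor(im,cv2.COLOR_BGR2GRAY);print(g[0:120:3,300].tolist())
print(proj(c,bay(-.136,0,.128)),proj(c,bay(-.1,0,.128)))
E
```

```text
58.4 [-0.04313042  0.00028128] [-4.29317421  0.94066317 -1.37937295]
[127, 125, 128, 132, 133, 135, 137, 136, 138, 141, 70, 76, 75, 74, 79, 77, 136, 191, 192, 194, 190, 195, 141, 103, 105, 103, 183, 210, 209, 206, 207, 206, 205, 206, 206, 206, 204, 204, 205, 206]
[314.75050852  58.80774405] [315.13646591 139.9923265 ]
```

The tray has been nudged in about 6 mm by the pushing, which does no harm, and the row is in contact. Release, then E (even).

>>> drive_tool --offset '[[0, 0, 0], [0, 0, 0], [0, 0, 0], [0, 0, -0.3], [0, 0, -0.8], [0, 0, -0.8], [0, 0, -0.8], [0, 0, -0.5], [0, 0, 0], [0, 0, 0]]' --turn '[[0, 0, 0], [0, 0, 0], [0, 0, 0], [0, 0, 0], [0, 0, 0], [0, 0, 0], [0, 0, 0], [0, 0, 0], [0, 0, -1], [0, 0, -1]]' --hand '[0.88, 0.88, 0.88, 0.88, 0.88, 0.88, 0.88, 0.88, 1, 1]'

```text
time_s: 59.7
position: [0.5706, 0.142, 0.2598]
tool_rot: [[-0.994, -0.109, 0.002], [-0.109, 0.994, 0.0], [-0.002, -0.0, -1.0]]
ft_force: [-0.3, 0.4, -0.7]
grip_width: 0.0856
gripper_force: 0.0
```

```bash
python3 - <<'E'
from h import *
s=observe();print(s['time_s'],s['position'])
c=camera_info('top');im=get_image('top')
for p in((.467,-.398),(.654,-.281)):near(c,im,p)
t=np.radians(200.6);go([.6556-.035*np.cos(t),-.2868-.035*np.sin(t),.2],200.6)
E
```

```text
59.7 [0.57061774 0.14203652 0.25979267]
origin [ 0.4704 -0.3949] yaw 49.5 L,wh,wt,area [0.0712 0.0314 0.017  0.0015]
origin [ 0.6557 -0.2864] yaw -69.0 L,wh,wt,area [0.0688 0.0256 0.0106 0.0012]
turn_z -2.35 off [  0.908 -10.784   1.489] q6new -108.0 q [  2.  25.  65.  -0.  90. -94.]
```

>>> drive_tool --offset '[[0, 0, 0], [0, 0, 0], [0, 0, 0], [0.08, -0.98, 0], [0.08, -0.98, 0], [0.08, -0.98, 0], [0.08, -0.98, 0], [0.08, -0.98, 0], [0.08, -0.98, 0], [0.08, -0.98, 0.3]]' --turn '[[0, 0, -0.8], [0, 0, -0.8], [0, 0, -0.75], [0, 0, 0], [0, 0, 0], [0, 0, 0], [0, 0, 0], [0, 0, 0], [0, 0, 0], [0, 0, 0]]' --hand '[1, 1, 1, 1, 1, 1, 1, 1, 1, 1]'

```text
time_s: 61.0
position: [0.6447, -0.1246, 0.2481]
tool_rot: [[-0.939, -0.343, 0.003], [-0.343, 0.939, -0.001], [-0.002, -0.002, -1.0]]
ft_force: [-0.1, 0.1, 0.6]
grip_width: 0.0858
gripper_force: 0.0
```

>>> drive_tool --offset '[[0.08, -0.98, 0.3], [0.08, -0.98, 0.3], [0.08, -0.98, 0.3], [0.08, -0.98, 0.3], [0, 0, 0], [0, 0, 0], [0, 0, 0], [0, 0, 0], [0, 0, 0], [0, 0, 0]]' --turn '[[0, 0, 0], [0, 0, 0], [0, 0, 0], [0, 0, 0], [0, 0, 0], [0, 0, 0], [0, 0, 0], [0, 0, 0], [0, 0, 0], [0, 0, 0]]' --hand '[1, 1, 1, 1, 1, 1, 1, 1, 1, 1]'

```text
time_s: 62.25
position: [0.6861, -0.2746, 0.1987]
tool_rot: [[-0.939, -0.345, 0.0], [-0.345, 0.939, -0.0], [-0.0, -0.0, -1.0]]
ft_force: [0.7, 0.4, 0.0]
grip_width: 0.0852
gripper_force: 0.0
```

```bash
python3 - <<'E'
from h import *
print(observe()['time_s'],observe()['position']);pick((.6557,-.2865),0,'wE.png')
E
```

```text
62.25 [ 0.68613745 -0.27464076  0.19865183]
origin [ 0.6586 -0.2926] yaw -68.3 L,wh,wt,area [0.0661 0.0269 0.0123 0.0012]
turn_z -0.25 off [ 0.754 -0.16   5.064] q6new 217.0 q [ -31.   43.   40.   -0.   96. -141.]
```

>>> drive_tool --offset '[[0.4, -0.16, 0.3], [0.36, 0, 0.57], [0, 0, 0.9], [0, 0, 0.9], [0, 0, 0.9], [0, 0, 0.8], [0, 0, 0.4], [0, 0, 0.2], [0, 0, 0], [0, 0, 0]]' --turn '[[0, 0, -0.25], [0, 0, 0], [0, 0, 0], [0, 0, 0], [0, 0, 0], [0, 0, 0], [0, 0, 0], [0, 0, 0], [0, 0, 0], [0, 0, 0]]' --hand '[1, 1, 1, 1, 1, 1, 1, 1, 1, 0.5]'

```text
time_s: 63.55
position: [0.6604, -0.292, 0.001]
tool_rot: [[-0.929, -0.369, 0.002], [-0.369, 0.929, -0.001], [-0.001, -0.002, -1.0]]
ft_force: [-0.2, 0.3, -0.7]
grip_width: 0.07
gripper_force: 0.0
```

>>> drive_tool --offset '[[0, 0, 0], [0, 0, 0], [0, 0, 0], [0, 0, 0], [0, 0, -0.5], [0, 0, -0.9], [0, 0, -0.9], [0, 0, -0.9], [0, 0, -0.9], [0, 0, -0.9]]' --turn '[[0, 0, 0], [0, 0, 0], [0, 0, 0], [0, 0, 0], [0, 0, 0], [0, 0, 0], [0, 0, 0], [0, 0, 0], [0, 0, 0], [0, 0, 0]]' --hand '[0.5, 0.5, 0.5, 0.5, 0.5, 0.5, 0.5, 0.5, 0.5, 0.5]'

```text
time_s: 64.8
position: [0.6596, -0.2915, 0.2023]
tool_rot: [[-0.929, -0.369, 0.001], [-0.369, 0.929, -0.0], [-0.0, -0.001, -1.0]]
ft_force: [-0.3, 0.1, -0.3]
grip_width: 0.0655
gripper_force: 39.1
```

```bash
python3 - <<'E'
from h import *
s=observe();print(s['time_s'],s['position'],s['grip_width'])
go(bay(-.075,0,.1305),174.25)
E
```

```text
64.8 [ 0.6596483  -0.29152356  0.20226955] 0.06548311893964225
turn_z 4.57 off [ 4.099 10.555  1.794] q6new -117.0 q [ -33.   41.   44.   -0.   95. -145.]
```

>>> drive_tool --offset '[[0, 0, 0], [0, 0, 0], [0, 0, 0], [0, 0, 0], [0, 0, 0], [0.4, 0.96, 0], [0.4, 0.96, 0], [0.4, 0.96, 0], [0.4, 0.96, 0], [0.4, 0.96, 0]]' --turn '[[0, 0, 0.95], [0, 0, 0.95], [0, 0, 0.95], [0, 0, 0.95], [0, 0, 0.77], [0, 0, 0], [0, 0, 0], [0, 0, 0], [0, 0, 0], [0, 0, 0]]' --hand '[0.5, 0.5, 0.5, 0.5, 0.5, 0.5, 0.5, 0.5, 0.5, 0.5]'

```text
time_s: 66.05
position: [0.5989, -0.0913, 0.201]
tool_rot: [[-0.995, 0.1, 0.001], [0.1, 0.995, -0.0], [-0.001, -0.0, -1.0]]
ft_force: [1.1, -0.0, -1.0]
grip_width: 0.0651
gripper_force: 39.1
```

>>> drive_tool --offset '[[0.4, 0.96, 0], [0.4, 0.96, 0], [0.4, 0.96, 0], [0.3, 0.96, 0], [0.3, 0.96, 0], [0.3, 0.95, 0], [0, 0, 0], [0, 0, 0], [0, 0, 0], [0, 0, 0]]' --turn '[[0, 0, 0], [0, 0, 0], [0, 0, 0], [0, 0, 0], [0, 0, 0], [0, 0, 0], [0, 0, 0], [0, 0, 0], [0, 0, 0], [0, 0, 0]]' --hand '[0.5, 0.5, 0.5, 0.5, 0.5, 0.5, 0.5, 0.5, 0.5, 0.5]'

```text
time_s: 67.3
position: [0.5393, 0.1439, 0.1998]
tool_rot: [[-0.995, 0.101, -0.0], [0.101, 0.995, -0.0], [0.0, -0.0, -1.0]]
ft_force: [-0.2, -0.5, -1.3]
grip_width: 0.0656
gripper_force: 39.1
```

```bash
python3 - <<'E'
from h import *
s=observe();print(s['time_s'],s['position'],s['grip_width'],tobay(s['position']))
go(bay(-.075,0,.1305),174.25)
E
```

```text
67.3 [0.53928022 0.14387307 0.19979487] 0.06557704051099035 [-0.07440455 -0.00105061]
turn_z -0.01 off [0.015 0.026 1.732] q6new -81.0 q [  3.  24.  76.  -0.  80. -81.]
```

>>> drive_tool --offset '[[0, 0.03, 0.4], [0, 0, 0.5], [0, 0, 0.5], [0, 0, 0.2], [0, 0, 0.13], [0, 0, 0], [0, 0, 0], [0, 0, 0], [0, 0, -0.75], [0, 0, -0.75]]' --turn '[[0, 0, 0], [0, 0, 0], [0, 0, 0], [0, 0, 0], [0, 0, 0], [0, 0, 0], [0, 0, 0], [0, 0, 0], [0, 0, 0], [0, 0, 0]]' --hand '[0.5, 0.5, 0.5, 0.5, 0.5, 0.88, 0.88, 0.88, 0.88, 0.88]'

```text
time_s: 68.55
position: [0.5391, 0.1458, 0.1914]
tool_rot: [[-0.995, 0.1, -0.0], [0.1, 0.995, -0.0], [0.0, -0.0, -1.0]]
ft_force: [0.1, -0.1, 0.3]
grip_width: 0.0749
gripper_force: 0.0
```

>>> drive_tool --offset '[[0.4, 0, 0], [0.3, 0, 0], [0, 0, 0], [0, 0, 0], [0, 0, 0], [0, 0, 0.5], [0, 0, 0.5], [0, 0, 0.4], [0, 0, 0], [0, 0, 0]]' --turn '[[0, 0, 0], [0, 0, 0], [0, 0, 0], [0, 0, 0], [0, 0, 0], [0, 0, 0], [0, 0, 0], [0, 0, 0], [0, 0, 0], [0, 0, 0]]' --hand '[0, 0, 0, 0, 0, 0, 0, 0, 0, 0]'

```text
time_s: 69.8
position: [0.5118, 0.1486, 0.1351]
tool_rot: [[-0.995, 0.1, 0.001], [0.1, 0.995, 0.0], [-0.001, 0.0, -1.0]]
ft_force: [0.4, -0.4, 0.2]
grip_width: -0.0001
gripper_force: 0.0
```

>>> drive_tool --offset '[[-0.1, 0, 0], [-0.1, 0, 0], [-0.1, 0, 0], [-0.1, 0, 0], [-0.08, 0, 0], [-0.05, 0, 0], [-0.04, 0, 0], [0, 0, 0], [0, 0, 0], [0, 0, 0]]' --turn '[[0, 0, 0], [0, 0, 0], [0, 0, 0], [0, 0, 0], [0, 0, 0], [0, 0, 0], [0, 0, 0], [0, 0, 0], [0, 0, 0], [0, 0, 0]]' --hand '[0, 0, 0, 0, 0, 0, 0, 0, 0, 0]'

```text
time_s: 71.05
position: [0.534, 0.1464, 0.1346]
tool_rot: [[-0.995, 0.1, 0.0], [0.1, 0.995, -0.0], [-0.0, 0.0, -1.0]]
ft_force: [0.1, 0.1, 0.1]
grip_width: 0.0003
gripper_force: 0.0
```

```bash
python3 - <<'E'
from h import *
s=observe();print(s['time_s'],tobay(s['position']),s['position'],s['ft_force'])
im=get_image('wrist');cv2.imwrite('pics/w9.png',im)
g=cv2.cvtColor(im,cv2.COLOR_BGR2GRAY);print(g[0:160:4,270].tolist(),[proj(camera_info('wrist'),bay(x,0.015,.128)).round().tolist() for x in(-.136,-.126)])
E
```

```text
71.05 [-0.07989533  0.00089591] [0.53401208 0.14635991 0.13456605] [0.0510753  0.13255573 0.12721124]
[141, 136, 137, 137, 141, 142, 145, 143, 148, 146, 145, 144, 146, 155, 152, 155, 153, 151, 154, 85, 82, 87, 86, 82, 82, 85, 84, 85, 85, 82, 80, 81, 83, 83, 82, 83, 99, 108, 102, 183] [[344.0, 141.0], [344.0, 161.0]]
```

>>> drive_tool --offset '[[-0.04, 0, 0], [0, 0, 0], [0, 0, 0], [0, 0, 0], [0, 0, 0], [0, 0, 0], [0, 0, 0], [0, 0, 0], [0, 0, 0], [0, 0, 0]]' --turn '[[0, 0, 0], [0, 0, 0], [0, 0, 0], [0, 0, 0], [0, 0, 0], [0, 0, 0], [0, 0, 0], [0, 0, 0], [0, 0, 0], [0, 0, 0]]' --hand '[0, 0, 0, 0, 0, 0, 0, 0, 0, 0]'

```text
time_s: 72.35
position: [0.5356, 0.1462, 0.1345]
tool_rot: [[-0.995, 0.1, -0.0], [0.1, 0.995, -0.0], [0.0, -0.0, -1.0]]
ft_force: [-4.7, 0.6, 2.5]
grip_width: 0.0002
gripper_force: 2.0
```

>>> drive_tool --offset '[[-0.04, 0, 0], [0, 0, 0], [0, 0, 0], [0, 0, 0], [0, 0, 0], [0, 0, 0], [0, 0, 0], [0, 0, 0], [0, 0, 0], [0, 0, 0]]' --turn '[[0, 0, 0], [0, 0, 0], [0, 0, 0], [0, 0, 0], [0, 0, 0], [0, 0, 0], [0, 0, 0], [0, 0, 0], [0, 0, 0], [0, 0, 0]]' --hand '[0, 0, 0, 0, 0, 0, 0, 0, 0, 0]'

```text
time_s: 73.6
position: [0.5373, 0.146, 0.1345]
tool_rot: [[-0.995, 0.1, 0.0], [0.1, 0.995, -0.0], [-0.0, -0.0, -1.0]]
ft_force: [0.3, 0.1, 0.1]
grip_width: 0.0001
gripper_force: 0.0
```

Wedge 4 is seated: contact at 4.7 N, then the tray slid about 1.5 mm. Last is C (odd).

>>> drive_tool --offset '[[0.15, 0, 0], [0, 0, -0.8], [0, 0, -0.9], [0, 0, -0.9], [0, 0, -0.6], [0, 0, 0], [0, 0, 0], [0, 0, 0], [0, 0, 0], [0, 0, 0]]' --turn '[[0, 0, 0], [0, 0, 0], [0, 0, 0], [0, 0, 0], [0, 0, 0], [0, 0, 1], [0, 0, 1], [0, 0, 1], [0, 0, 1], [0, 0, 1]]' --hand '[0, 0, 0, 0, 1, 1, 1, 1, 1, 1]'

```text
time_s: 74.85
position: [0.5308, 0.1467, 0.2625]
tool_rot: [[-0.81, 0.587, -0.0], [0.587, 0.81, -0.0], [0.0, -0.0, -1.0]]
ft_force: [-0.1, -0.4, -0.7]
grip_width: 0.0855
gripper_force: 0.0
```

```bash
python3 - <<'E'
from h import *
s=observe();print(s['time_s'],s['position'])
c=camera_info('top');near(c,get_image('top'),(.47,-.395),.09)
hover((.4704,-.3945),140)
E
```

```text
74.85 [0.53084908 0.14669896 0.26247617]
origin [ 0.4706 -0.3949] yaw 49.2 L,wh,wt,area [0.0713 0.0314 0.017  0.0015]
turn_z 0.64 off [ -9.314 -11.335   1.562] q6new -47.0 q [  3.  21.  71.   0.  88. -51.]
```

>>> drive_tool --offset '[[0, 0, 0], [-0.78, -0.94, 0], [-0.78, -0.94, 0], [-0.78, -0.94, 0], [-0.78, -0.94, 0], [-0.78, -0.94, 0], [-0.78, -0.94, 0], [-0.78, -0.94, 0], [-0.78, -0.94, 0.2], [-0.78, -0.94, 0.3]]' --turn '[[0, 0, 0.64], [0, 0, 0], [0, 0, 0], [0, 0, 0], [0, 0, 0], [0, 0, 0], [0, 0, 0], [0, 0, 0], [0, 0, 0], [0, 0, 0]]' --hand '[1, 1, 1, 1, 1, 1, 1, 1, 1, 1]'

```text
time_s: 76.15
position: [0.5317, -0.2946, 0.2426]
tool_rot: [[-0.772, 0.636, 0.001], [0.636, 0.772, -0.0], [-0.001, 0.0, -1.0]]
ft_force: [0.7, 1.3, -0.2]
grip_width: 0.0852
gripper_force: 0.0
```

>>> drive_tool --offset '[[-0.77, -0.95, 0.3], [-0.77, -0.95, 0.4], [-0.77, -0.95, 0.36], [0, 0, 0], [0, 0, 0], [0, 0, 0], [0, 0, 0], [0, 0, 0], [0, 0, 0], [0, 0, 0]]' --turn '[[0, 0, 0], [0, 0, 0], [0, 0, 0], [0, 0, 0], [0, 0, 0], [0, 0, 0], [0, 0, 0], [0, 0, 0], [0, 0, 0], [0, 0, 0]]' --hand '[1, 1, 1, 1, 1, 1, 1, 1, 1, 1]'

```text
time_s: 77.4
position: [0.5305, -0.4398, 0.2001]
tool_rot: [[-0.771, 0.637, -0.0], [0.637, 0.771, 0.0], [0.0, 0.0, -1.0]]
ft_force: [-0.3, 0.9, 1.1]
grip_width: 0.085
gripper_force: 0.0
```

```bash
python3 - <<'E'
from h import *
print(observe()['time_s'],observe()['position']);pick((.4704,-.3945),1,'wC.png')
E
```

```text
77.4 [ 0.53046761 -0.439781    0.20013336]
origin [ 0.4725 -0.4005] yaw 50.3 L,wh,wt,area [0.0674 0.0268 0.011  0.0012]
turn_z 0.02 off [ 1.794 -0.17   5.103] q6new -100.0 q [ -49.   37.   52.    0.   91. -100.]
```

>>> drive_tool --offset '[[0.9, -0.17, 0.3], [0.89, 0, 0.6], [0, 0, 0.9], [0, 0, 0.9], [0, 0, 0.9], [0, 0, 0.8], [0, 0, 0.4], [0, 0, 0.2], [0, 0, 0], [0, 0, 0]]' --turn '[[0, 0, 0], [0, 0, 0], [0, 0, 0], [0, 0, 0], [0, 0, 0], [0, 0, 0], [0, 0, 0], [0, 0, 0], [0, 0, 0], [0, 0, 0]]' --hand '[1, 1, 1, 1, 1, 1, 1, 1, 1, 0.5]'

```text
time_s: 78.7
position: [0.4714, -0.3999, 0.0012]
tool_rot: [[-0.771, 0.637, 0.001], [0.637, 0.771, -0.001], [-0.002, -0.0, -1.0]]
ft_force: [0.3, -0.0, 0.5]
grip_width: 0.0696
gripper_force: 0.2
```

>>> drive_tool --offset '[[0, 0, 0], [0, 0, 0], [0, 0, 0], [0, 0, 0], [0, 0, -0.5], [0, 0, -0.9], [0, 0, -0.9], [0, 0, -0.9], [0, 0, -0.9], [0, 0, -0.9]]' --turn '[[0, 0, 0], [0, 0, 0], [0, 0, 0], [0, 0, 0], [0, 0, 0], [0, 0, 0], [0, 0, 0], [0, 0, 0], [0, 0, 0], [0, 0, 0]]' --hand '[0.5, 0.5, 0.5, 0.5, 0.5, 0.5, 0.5, 0.5, 0.5, 0.5]'

```text
time_s: 79.95
position: [0.4708, -0.3992, 0.2016]
tool_rot: [[-0.771, 0.637, 0.0], [0.637, 0.771, -0.0], [-0.0, -0.0, -1.0]]
ft_force: [0.1, -0.1, 0.4]
grip_width: 0.0651
gripper_force: 39.1
```

```bash
python3 - <<'E'
from h import *
s=observe();print(s['time_s'],s['position'],s['grip_width'])
go(bay(-.092,0,.1305),174.25)
E
```

```text
79.95 [ 0.47080115 -0.39924342  0.20156449] 0.0651179030080268
turn_z -5.64 off [ 0.097 13.707  1.777] q6new -136.0 q [ -51.   30.   66.   -0.   84. -102.]
```

>>> drive_tool --offset '[[0, 0, 0], [0, 0, 0], [0, 0, 0], [0, 0, 0], [0, 0, 0], [0, 0, 0], [0, 0.98, 0], [0, 0.98, 0], [0, 0.98, 0], [0, 0.98, 0]]' --turn '[[0, 0, -0.95], [0, 0, -0.95], [0, 0, -0.95], [0, 0, -0.95], [0, 0, -0.95], [0, 0, -0.89], [0, 0, 0], [0, 0, 0], [0, 0, 0], [0, 0, 0]]' --hand '[0.5, 0.5, 0.5, 0.5, 0.5, 0.5, 0.5, 0.5, 0.5, 0.5]'

```text
time_s: 81.2
position: [0.4866, -0.2421, 0.2004]
tool_rot: [[-0.995, 0.1, 0.0], [0.1, 0.995, -0.0], [-0.0, -0.0, -1.0]]
ft_force: [0.1, 0.1, -0.5]
grip_width: 0.065
gripper_force: 39.1
```

>>> drive_tool --offset '[[0.01, 0.98, 0], [0.01, 0.98, 0], [0.01, 0.98, 0], [0.01, 0.98, 0], [0.01, 0.98, 0], [0.01, 0.98, 0], [0.01, 0.98, 0], [0.01, 0.98, 0], [0.01, 0.98, 0], [0, 0.95, 0]]' --turn '[[0, 0, 0], [0, 0, 0], [0, 0, 0], [0, 0, 0], [0, 0, 0], [0, 0, 0], [0, 0, 0], [0, 0, 0], [0, 0, 0], [0, 0, 0]]' --hand '[0.5, 0.5, 0.5, 0.5, 0.5, 0.5, 0.5, 0.5, 0.5, 0.5]'

```text
time_s: 82.45
position: [0.5222, 0.1471, 0.2004]
tool_rot: [[-0.995, 0.1, 0.0], [0.1, 0.995, -0.0], [-0.0, 0.0, -1.0]]
ft_force: [-1.0, 0.6, -0.3]
grip_width: 0.0652
gripper_force: 39.1
```

>>> drive_tool --offset '[[0, 0, 0], [0, 0, 0], [0, 0, 0], [0, 0, 0], [0, 0, 0], [0, 0, 0], [0, 0, 0], [0, 0, 0], [0, 0, 0], [0, 0, 0]]' --turn '[[0, 0, 0], [0, 0, 0], [0, 0, 0], [0, 0, 0], [0, 0, 0], [0, 0, 0], [0, 0, 0], [0, 0, 0], [0, 0, 0], [0, 0, 0]]' --hand '[0.5, 0.5, 0.5, 0.5, 0.5, 0.5, 0.5, 0.5, 0.5, 0.5]'

```text
time_s: 83.7
position: [0.5223, 0.1458, 0.2001]
tool_rot: [[-0.995, 0.1, 0.0], [0.1, 0.995, 0.0], [-0.0, 0.0, -1.0]]
ft_force: [-0.2, -0.5, -1.5]
grip_width: 0.0651
gripper_force: 39.1
```

```bash
python3 - <<'E'
from h import *
s=observe();print(s['time_s'],s['position'],s['grip_width'],tobay(s['position']))
go(bay(-.092,0,.1305),174.25)
E
```

```text
83.7 [0.5223111  0.14577192 0.20012153] 0.0651300542984612 [-0.09147853 -0.00086142]
turn_z -0.0 off [0.013 0.022 1.741] q6new -81.0 q [  3.  22.  79.   0.  79. -81.]
```

>>> drive_tool --offset '[[0, 0.03, 0.4], [0, 0, 0.5], [0, 0, 0.5], [0, 0, 0.2], [0, 0, 0.14], [0, 0, 0], [-0.1, 0, 0], [-0.1, 0, 0], [-0.1, 0, 0], [0, 0, 0]]' --turn '[[0, 0, 0], [0, 0, 0], [0, 0, 0], [0, 0, 0], [0, 0, 0], [0, 0, 0], [0, 0, 0], [0, 0, 0], [0, 0, 0], [0, 0, 0]]' --hand '[0.5, 0.5, 0.5, 0.5, 0.5, 0.5, 0.5, 0.5, 0.5, 0.5]'

```text
time_s: 84.95
position: [0.5347, 0.1457, 0.1305]
tool_rot: [[-0.995, 0.1, 0.0], [0.1, 0.995, 0.0], [-0.0, 0.0, -1.0]]
ft_force: [-0.3, 0.5, -0.7]
grip_width: 0.065
gripper_force: 39.1
```

>>> drive_tool --offset '[[-0.03, 0, 0], [-0.03, 0, 0], [0, 0, 0], [0, 0, 0], [0, 0, 0], [0, 0, 0], [0, 0, 0], [0, 0, 0], [0, 0, 0], [0, 0, 0]]' --turn '[[0, 0, 0], [0, 0, 0], [0, 0, 0], [0, 0, 0], [0, 0, 0], [0, 0, 0], [0, 0, 0], [0, 0, 0], [0, 0, 0], [0, 0, 0]]' --hand '[0.5, 0.5, 0.5, 0.5, 0.5, 0.5, 0.5, 0.5, 0.5, 0.5]'

```text
time_s: 86.2
position: [0.5368, 0.1455, 0.1305]
tool_rot: [[-0.995, 0.1, 0.0], [0.1, 0.995, -0.0], [-0.0, -0.0, -1.0]]
ft_force: [0.2, -0.2, -1.1]
grip_width: 0.0652
gripper_force: 39.1
```

>>> drive_tool --offset '[[-0.04, 0, 0], [0, 0, 0], [0, 0, 0], [0, 0, 0], [0, 0, 0], [0, 0, 0], [0, 0, 0], [0, 0, 0], [0, 0, 0], [0, 0, 0]]' --turn '[[0, 0, 0], [0, 0, 0], [0, 0, 0], [0, 0, 0], [0, 0, 0], [0, 0, 0], [0, 0, 0], [0, 0, 0], [0, 0, 0], [0, 0, 0]]' --hand '[0.5, 0.5, 0.5, 0.5, 0.5, 0.5, 0.5, 0.5, 0.5, 0.5]'

```text
time_s: 87.45
position: [0.5383, 0.1454, 0.1304]
tool_rot: [[-0.995, 0.1, -0.0], [0.1, 0.995, 0.0], [0.0, 0.0, -1.0]]
ft_force: [-3.7, 1.7, -0.8]
grip_width: 0.0653
gripper_force: 39.1
```

```bash
python3 - <<'E'
from h import *
s=observe();print(s['time_s'],s['position'],s['grip_width'],tobay(s['position']),s['ft_force'])
E
```

```text
87.45 [0.53828446 0.14538152 0.1304414 ] 0.06528537637565049 [-0.07554643  0.00035048] [-3.70961821  1.69236945 -0.83053873]
```

>>> drive_tool --offset '[[-0.04, 0, 0], [0, 0, 0], [0, 0, 0], [0, 0, 0], [0, 0, 0], [0, 0, -0.3], [0, 0, -0.9], [0, 0, -0.9], [0, 0, -0.9], [0, 0, -0.9]]' --turn '[[0, 0, 0], [0, 0, 0], [0, 0, 0], [0, 0, 0], [0, 0, 0], [0, 0, 0], [0, 0, 0], [0, 0, 0], [0, 0, 0], [0, 0, 0]]' --hand '[0.5, 0.5, 0.88, 0.88, 0.88, 0.88, 0.88, 0.88, 0.88, 0.88]'

```text
time_s: 88.7
position: [0.5398, 0.1451, 0.2888]
tool_rot: [[-0.995, 0.1, 0.001], [0.1, 0.995, 0.0], [-0.001, 0.0, -1.0]]
ft_force: [0.3, 0.5, -0.5]
grip_width: 0.0749
gripper_force: 0.0
```

>>> drive_tool --offset '[[-0.8, 0, 0], [-0.8, 0, 0], [-0.8, 0, 0], [0, 0, 0], [0, 0, 0], [0, 0, 0], [0, 0, 0], [0, 0, 0], [0, 0, 0], [0, 0, 0]]' --turn '[[0, 0, 0], [0, 0, 0], [0, 0, 0], [0, 0, 0], [0, 0, 0], [0, 0, 0], [0, 0, 0], [0, 0, 0], [0, 0, 0], [0, 0, 0]]' --hand '[0.88, 0.88, 0.88, 0.88, 0.88, 0.88, 0.88, 0.88, 0.88, 0.88]'

```text
time_s: 89.95
position: [0.6354, 0.1355, 0.2865]
tool_rot: [[-0.995, 0.1, -0.0], [0.1, 0.995, -0.0], [0.0, -0.0, -1.0]]
ft_force: [-0.3, -1.1, 0.3]
grip_width: 0.0753
gripper_force: 0.0
```

```bash
python3 - <<'E'
from h import *
s=observe();print(s['time_s'],s['position'])
im=get_image('wrist');c=camera_info('wrist')
u,v=proj(c,bay(-.05,0,.154));u,v=int(u),int(v);print(u,v)
v0=max(0,v-110);cv2.imwrite('pics/row.png',cv2.resize(im[v0:v0+200,u-130:u+130],None,fx=3,fy=3,interpolation=cv2.INTER_CUBIC));print(v0,u-130)
t=get_image('top');near(camera_info('top'),t,(.47,-.395),.3)
E
```

```text
89.95 [0.63542332 0.13553632 0.2865053 ]
315 108
0 185
NONE
```

View pics/row.png

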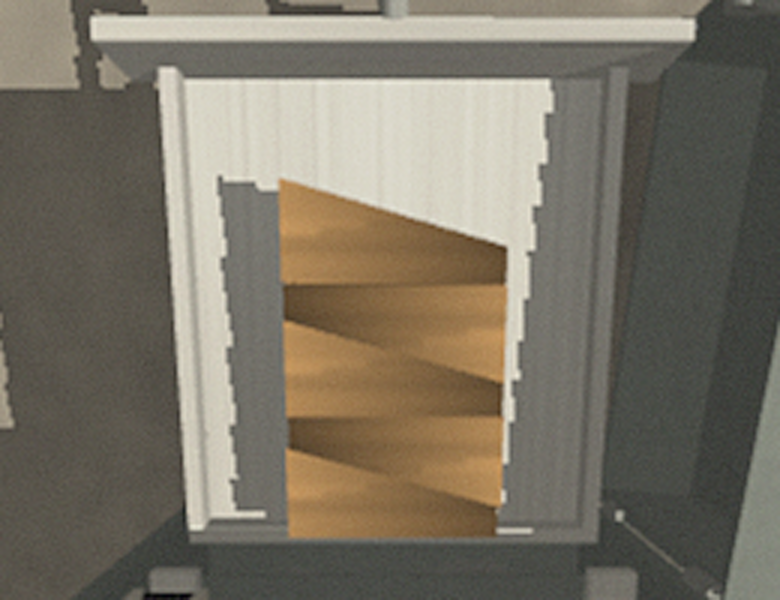

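The row is one solid block: five wedges alternate head to tail, centred (columns 283-505 between walls at 187 and 603), with the first flat against the back wall at row 538. Now close the tray by its pull.

```bash
python3 - <<'E'
from h import *
go([.4552,.1536,.14],174.25)
E
```

```text
turn_z -0.0 off [ 4.529e+00 -3.000e-03  3.663e+00] q6new -83.0 q [  2.  31.  50.   0.  99. -83.]
```

>>> drive_tool --offset '[[0.9, 0, 0], [0.9, 0, 0], [0.9, 0, 0], [0.9, 0, 0], [0.93, 0, 0.2], [0, 0, 0.8], [0, 0, 0.8], [0, 0, 0.8], [0, 0, 0.7], [0, 0, 0.36]]' --turn '[[0, 0, 0], [0, 0, 0], [0, 0, 0], [0, 0, 0], [0, 0, 0], [0, 0, 0], [0, 0, 0], [0, 0, 0], [0, 0, 0], [0, 0, 0]]' --hand '[0.4, 0.4, 0.4, 0.4, 0.4, 0.4, 0.4, 0.4, 0.4, 0.4]' --newtons 50

```text
time_s: 91.3
position: [0.4547, 0.1537, 0.1389]
tool_rot: [[-0.995, 0.1, -0.002], [0.1, 0.995, -0.0], [0.002, -0.0, -1.0]]
ft_force: [0.2, -0.5, 0.6]
grip_width: 0.0341
gripper_force: 0.0
```

>>> drive_tool --offset '[[0, 0, 0], [0, 0, 0], [0, 0, 0], [0, 0, 0], [0, 0, 0], [0, 0, 0], [0, 0, 0], [0, 0, 0], [0, 0, 0], [0, 0, 0]]' --turn '[[0, 0, 0], [0, 0, 0], [0, 0, 0], [0, 0, 0], [0, 0, 0], [0, 0, 0], [0, 0, 0], [0, 0, 0], [0, 0, 0], [0, 0, 0]]' --hand '[0.4, 0, 0, 0, 0, 0, 0, 0, 0, 0]'

```text
time_s: 92.55
position: [0.4556, 0.1535, 0.141]
tool_rot: [[-0.995, 0.1, 0.002], [0.1, 0.995, -0.001], [-0.002, -0.0, -1.0]]
ft_force: [-0.7, -3.1, 6.4]
grip_width: 0.0066
gripper_force: 49.1
```

>>> drive_tool --offset '[[-0.1, 0, 0], [-0.2, 0, 0], [-0.25, 0, 0], [-0.25, 0, 0], [-0.25, 0, 0], [-0.25, 0, 0], [-0.25, 0, 0], [-0.25, 0, 0], [-0.25, 0, 0], [-0.25, 0, 0]]' --turn '[[0, 0, 0], [0, 0, 0], [0, 0, 0], [0, 0, 0], [0, 0, 0], [0, 0, 0], [0, 0, 0], [0, 0, 0], [0, 0, 0], [0, 0, 0]]' --hand '[0, 0, 0, 0, 0, 0, 0, 0, 0, 0]'

```text
time_s: 93.8
position: [0.5467, 0.1443, 0.141]
tool_rot: [[-0.995, 0.1, -0.0], [0.1, 0.995, -0.0], [0.0, -0.0, -1.0]]
ft_force: [-5.0, -2.7, 6.6]
grip_width: 0.0063
gripper_force: 49.4
```

>>> drive_tool --offset '[[-0.25, 0, 0], [-0.25, 0, 0], [-0.25, 0, 0], [-0.25, 0, 0], [-0.2, 0, 0], [-0.1, 0, 0], [-0.1, 0, 0], [0, 0, 0], [0, 0, 0], [0, 0, 0]]' --turn '[[0, 0, 0], [0, 0, 0], [0, 0, 0], [0, 0, 0], [0, 0, 0], [0, 0, 0], [0, 0, 0], [0, 0, 0], [0, 0, 0], [0, 0, 0]]' --hand '[0, 0, 0, 0, 0, 0, 0, 0, 0, 0]'

```text
time_s: 95.05
position: [0.6027, 0.1386, 0.1411]
tool_rot: [[-0.995, 0.1, 0.001], [0.1, 0.995, -0.0], [-0.002, -0.0, -1.0]]
ft_force: [-1.1, -2.9, 4.9]
grip_width: 0.0065
gripper_force: 49.1
```

>>> drive_tool --offset '[[-0.05, 0, 0], [-0.05, 0, 0], [-0.05, 0, 0], [0, 0, 0], [0, 0, 0], [0, 0, 0], [0, 0, 0], [0, 0, 0], [0, 0, 0], [0, 0, 0]]' --turn '[[0, 0, 0], [0, 0, 0], [0, 0, 0], [0, 0, 0], [0, 0, 0], [0, 0, 0], [0, 0, 0], [0, 0, 0], [0, 0, 0], [0, 0, 0]]' --hand '[0, 0, 0, 0, 0, 0, 0, 0, 0, 0]'

```text
time_s: 96.3
position: [0.6078, 0.1381, 0.1411]
tool_rot: [[-0.995, 0.1, -0.001], [0.1, 0.995, -0.0], [0.001, -0.0, -1.0]]
ft_force: [-5.7, -2.3, 7.1]
grip_width: 0.0064
gripper_force: 49.5
```

>>> drive_tool --offset '[[-0.04, 0, 0], [-0.04, 0, 0], [0, 0, 0], [0, 0, 0], [0, 0, 0], [0, 0, 0], [0, 0, 0], [0, 0, 0], [0, 0, 0], [0, 0, 0]]' --turn '[[0, 0, 0], [0, 0, 0], [0, 0, 0], [0, 0, 0], [0, 0, 0], [0, 0, 0], [0, 0, 0], [0, 0, 0], [0, 0, 0], [0, 0, 0]]' --hand '[0, 0, 0, 0, 0, 0, 0, 0, 0, 0]'

```text
time_s: 97.55
position: [0.6079, 0.1381, 0.141]
tool_rot: [[-0.995, 0.1, -0.008], [0.1, 0.995, -0.0], [0.008, -0.001, -1.0]]
ft_force: [-21.1, -3.1, 14.3]
grip_width: 0.0062
gripper_force: 50.3
```

>>> drive_tool --offset '[[-0.03, 0, 0], [0, 0, 0], [0, 0, 0], [0, 0, 0], [0, 0, 0], [0, 0, 0], [0, 0, 0], [0, 0, 0], [0, 0, 0], [0, 0, 0]]' --turn '[[0, 0, 0], [0, 0, 0], [0, 0, 0], [0, 0, 0], [0, 0, 0], [0, 0, 0], [0, 0, 0], [0, 0, 0], [0, 0, 0], [0, 0, 0]]' --hand '[0, 0, 0, 0, 0, 0, 0, 0, 0, 0]'

```text
time_s: 98.8
position: [0.6079, 0.1381, 0.141]
tool_rot: [[-0.995, 0.1, -0.011], [0.1, 0.995, -0.001], [0.011, -0.002, -1.0]]
ft_force: [-27.0, -3.6, 17.0]
grip_width: 0.0066
gripper_force: 50.6
```

Hard stop reached at 27 N with no further movement, so the tray is home. Release and go to the door handle.

>>> drive_tool --offset '[[0.04, 0, 0], [0, 0, 0], [0, 0, 0], [0, 0, -0.8], [0, 0, -0.8], [0, 0, -0.8], [0, 0, -0.5], [0, 0, 0], [0, 0, 0], [0, 0, 0]]' --turn '[[0, 0, 0], [0, 0, 0], [0, 0, 0], [0, 0, 0], [0, 0, 0], [0, 0, 0], [0, 0, 0], [0, 0, 1], [0, 0, 1], [0, 0, 1]]' --hand '[0, 0.4, 0.4, 0.4, 0.4, 0.4, 0.4, 0.4, 0.4, 0.4]'

```text
time_s: 100.05
position: [0.6115, 0.1381, 0.2559]
tool_rot: [[-0.914, 0.406, 0.0], [0.406, 0.914, 0.0], [-0.0, 0.0, -1.0]]
ft_force: [-0.0, -0.2, -0.3]
grip_width: 0.0341
gripper_force: 0.0
```

>>> drive_tool --offset '[[0, 0, 0], [0, 0, 0], [0, 0, 0], [0, 0, 0], [0, 0, 0], [0, 0, 0], [0, 0, 0], [0, 0, 0], [0, 0, 0], [0, 0, 0]]' --turn '[[0, 0, 1], [0, 0, 1], [0, 0, 1], [0, 0, 1], [0, 0, 1], [0, 0, 1], [0, 0, 1], [0, 0, 1], [0, 0, 1], [0, 0, 1]]' --hand '[0.4, 0.4, 0.4, 0.4, 0.4, 0.4, 0.4, 0.4, 0.4, 0.4]'

```text
time_s: 101.3
position: [0.6114, 0.1381, 0.2559]
tool_rot: [[-0.105, 0.994, 0.0], [0.994, 0.105, 0.0], [0.0, 0.0, -1.0]]
ft_force: [-0.3, -0.7, 0.1]
grip_width: 0.0338
gripper_force: 0.0
```

```bash
python3 - <<'E'
from h import *
s=observe();print(s['time_s'],s['position'])
go([.507,.333,.2572],78.5)
E
```

```text
101.3 [0.61144019 0.13807933 0.25588774]
turn_z 2.92 off [ 4.255 -3.53  -0.033] q6new 13.0 q [ 2. 29. 58.  0. 93. -4.]
```

>>> drive_tool --offset '[[0, 0, 0], [0, 0, 0], [0, 0, 0], [0.85, -0.7, 0], [0.85, -0.7, 0], [0.85, -0.7, 0], [0.85, -0.7, 0], [0.85, -0.73, 0], [0, 0, 0], [0, 0, 0]]' --turn '[[0, 0, 0.97], [0, 0, 0.97], [0, 0, 0.98], [0, 0, 0], [0, 0, 0], [0, 0, 0], [0, 0, 0], [0, 0, 0], [0, 0, 0], [0, 0, 0]]' --hand '[0.4, 0.4, 0.4, 0.4, 0.4, 0.4, 0.4, 0.4, 0.4, 0.4]'

```text
time_s: 102.55
position: [0.5064, 0.332, 0.256]
tool_rot: [[0.196, 0.981, 0.0], [0.981, -0.196, -0.0], [-0.0, 0.0, -1.0]]
ft_force: [0.6, 0.0, 0.7]
grip_width: 0.0347
gripper_force: 0.0
```

>>> drive_tool --offset '[[0, 0, 0.8], [0, 0, 0.8], [0, 0, 0.8], [0, 0, 0.5], [0, 0, 0], [0, 0, 0], [0, 0, 0], [0, 0, 0], [0, 0, 0], [0, 0, 0]]' --turn '[[0, 0, 0], [0, 0, 0], [0, 0, 0], [0, 0, 0], [0, 0, 0], [0, 0, 0], [0, 0, 0], [0, 0, 0], [0, 0, 0], [0, 0, 0]]' --hand '[0.4, 0.4, 0.4, 0.4, 0.4, 0, 0, 0, 0, 0]' --newtons 60

```text
time_s: 103.8
position: [0.5071, 0.332, 0.1414]
tool_rot: [[0.196, 0.981, 0.003], [0.981, -0.196, 0.0], [0.001, 0.003, -1.0]]
ft_force: [4.2, -3.8, 3.0]
grip_width: 0.0084
gripper_force: 58.7
```

>>> drive_tool --offset '[[-0.415, -0.19, 0], [-0.415, -0.19, 0], [-0.415, -0.19, 0], [-0.415, -0.19, 0], [-0.415, -0.19, 0], [-0.415, -0.19, 0], [-0.415, -0.19, 0], [-0.415, -0.19, 0], [0, 0, 0], [0, 0, 0]]' --turn '[[0, 0, -1], [0, 0, -1], [0, 0, -1], [0, 0, -1], [0, 0, -1], [0, 0, -1], [0, 0, -1], [0, 0, -1], [0, 0, 0], [0, 0, 0]]' --hand '[0, 0, 0, 0, 0, 0, 0, 0, 0, 0]'

```text
time_s: 105.05
position: [0.4729, 0.1953, 0.1414]
tool_rot: [[-0.597, 0.802, 0.008], [0.802, 0.597, 0.002], [-0.004, 0.008, -1.0]]
ft_force: [13.8, 1.1, -2.5]
grip_width: 0.0083
gripper_force: 59.1
```

>>> drive_tool --offset '[[-0.415, -0.19, 0], [-0.415, -0.19, 0], [-0.415, -0.19, 0], [-0.415, -0.19, 0], [-0.415, -0.19, 0], [-0.415, -0.19, 0], [0, 0, 0], [0, 0, 0], [0, 0, 0], [0, 0, 0]]' --turn '[[0, 0, -1], [0, 0, -1], [0, 0, -1], [0, 0, -1], [0, 0, -1], [0, 0, -1], [0, 0, 0], [0, 0, 0], [0, 0, 0], [0, 0, 0]]' --hand '[0, 0, 0, 0, 0, 0, 0, 0, 0, 0]'

```text
time_s: 106.3
position: [0.5218, 0.1012, 0.1414]
tool_rot: [[-0.955, 0.297, 0.009], [0.297, 0.955, 0.004], [-0.007, 0.007, -1.0]]
ft_force: [13.4, 11.8, -2.2]
grip_width: 0.0081
gripper_force: 59.3
```

```bash
python3 - <<'E'
from h import *
s=observe();print(s['time_s'],s['position'],s['grip_width'],s['ft_force'])
r=s['position'][:2]-np.array([.6432,.2249]);print(np.hypot(*r),np.degrees(np.arctan2(r[1],r[0])),'shut -123.2')
go([.5477,.0788,.141],174.3)
E
```

```text
106.3 [0.52180879 0.10121205 0.14144251] 0.008112348963996381 [13.37421738 11.77342453 -2.15048577]
0.17330474547613675 -134.46307286962426 shut -123.2
turn_z -1.93 off [-0.7   -0.493  0.011] q6new -86.0 q [ -2.  25.  86.   0.  69. -75.]
```

>>> drive_tool --offset '[[-0.21, -0.09, 0], [-0.21, -0.09, 0], [-0.21, -0.08, 0], [-0.21, -0.08, 0], [0, 0, 0], [0, 0, 0], [0, 0, 0], [0, 0, 0], [0, 0, 0], [0, 0, 0]]' --turn '[[0, 0, -0.49], [0, 0, -0.48], [0, 0, -0.48], [0, 0, -0.48], [0, 0, 0], [0, 0, 0], [0, 0, 0], [0, 0, 0], [0, 0, 0], [0, 0, 0]]' --hand '[0, 0, 0, 0, 0, 0, 0, 0, 0, 0]'

```text
time_s: 107.55
position: [0.55, 0.0785, 0.1414]
tool_rot: [[-0.995, 0.1, 0.006], [0.1, 0.995, -0.0], [-0.006, 0.001, -1.0]]
ft_force: [7.9, -0.1, 3.3]
grip_width: 0.0083
gripper_force: 59.8
```

```bash
python3 - <<'E'
from h import *
s=observe();print(s['time_s'],s['position'],s['grip_width'],s['ft_force'])
r=s['position'][:2]-np.array([.6432,.2249]);print(np.hypot(*r),np.degrees(np.arctan2(r[1],r[0])),'shut -123.2')
E
```

```text
107.55 [0.54997428 0.0785319  0.14138166] 0.008270869494184782 [ 7.94804602 -0.1042162   3.28147931]
0.17353574600328936 -122.49414022578391 shut -123.2
```

>>> drive_tool --offset '[[-0.04, 0, 0], [-0.04, 0, 0], [-0.04, 0, 0], [0, 0, 0], [0, 0, 0], [0, 0, 0], [0, 0, 0], [0, 0, 0], [0, 0, 0], [0, 0, 0]]' --turn '[[0, 0, 0], [0, 0, 0], [0, 0, 0], [0, 0, 0], [0, 0, 0], [0, 0, 0], [0, 0, 0], [0, 0, 0], [0, 0, 0], [0, 0, 0]]' --hand '[0, 0, 0, 0, 0, 0, 0, 0, 0, 0]'

```text
time_s: 108.8
position: [0.5499, 0.0785, 0.1413]
tool_rot: [[-0.995, 0.1, -0.006], [0.1, 0.995, 0.0], [0.006, -0.001, -1.0]]
ft_force: [-17.7, -0.3, 16.8]
grip_width: 0.0084
gripper_force: 61.4
```

Hard stop at the shut position (17.7 N, no movement), so the door is shut. Release, lift and retreat.

>>> drive_tool --offset '[[0.08, 0, 0], [0, 0, 0], [0, 0, 0], [0, 0, 0], [0, 0, -0.7], [0, 0, -0.8], [0, 0, -0.8], [0, 0, -0.8], [0, 0, -0.5], [0, 0, 0]]' --turn '[[0, 0, 0], [0, 0, 0], [0, 0, 0], [0, 0, 0], [0, 0, 0], [0, 0, 0], [0, 0, 0], [0, 0, 0], [0, 0, 0], [0, 0, 0]]' --hand '[0, 0.5, 0.5, 0.5, 0.5, 0.5, 0.5, 0.5, 0.5, 0.5]'

```text
time_s: 110.05
position: [0.5502, 0.0784, 0.2851]
tool_rot: [[-0.995, 0.099, 0.002], [0.099, 0.995, -0.0], [-0.002, 0.0, -1.0]]
ft_force: [-0.2, -0.1, 0.3]
grip_width: 0.0428
gripper_force: 0.0
```

>>> drive_tool --offset '[[0.5, -0.9, 0], [0.5, -0.9, 0], [0.5, -0.9, 0], [0.2, -0.9, 0], [0, -0.9, 0], [0, -0.9, 0], [0, -0.9, 0], [0, 0, 0], [0, 0, 0], [0, 0, 0]]' --turn '[[0, 0, 0], [0, 0, 0], [0, 0, 0], [0, 0, 0], [0, 0, 0], [0, 0, 0], [0, 0, 0], [0, 0, 0], [0, 0, 0], [0, 0, 0]]' --hand '[0.5, 0.5, 0.5, 0.5, 0.5, 0.5, 0.5, 0.5, 0.5, 0.5]'

```text
time_s: 111.3
position: [0.4572, -0.1647, 0.2839]
tool_rot: [[-0.995, 0.098, -0.0], [0.098, 0.995, 0.0], [0.0, 0.0, -1.0]]
ft_force: [0.6, 1.1, 0.2]
grip_width: 0.0427
gripper_force: 0.0
```

```bash
python3 - <<'E'
from h import *
s=observe();print(s['time_s'],s['position'],s['ft_force'])
t=get_image('top');o=cv2.imread('pics/top0.png');cv2.imwrite('pics/end.png',t)
d=cv2.absdiff(cv2.GaussianBlur(t,(3,3),0),cv2.GaussianBlur(o,(3,3),0)).max(2)
for n,(a,b,c,e) in dict(cab=(80,170,225,300),handle=(168,192,270,290),coaster=(183,212,328,357),key=(175,197,415,442),torch=(160,220,455,480),trees=(150,240,130,180),horn=(245,268,415,475)).items():
    r=d[a:b,c:e];print(n,'changed px',int((r>45).sum()),'of',r.size)
E
```

```text
111.3 [ 0.45721347 -0.16468051  0.28386846] [0.55985192 1.05169735 0.23099491]
cab changed px 0 of 6750
handle changed px 0 of 480
coaster changed px 86 of 841
key changed px 0 of 594
torch changed px 0 of 1500
trees changed px 0 of 4500
horn changed px 778 of 1380
```

The cabinet and handle match the start picture exactly. The coaster and horn differences are probably the arm's shadow, so I'll move away and check again.

>>> drive_tool --offset '[[0.3, 0.9, 0], [0.3, 0.9, 0], [0.3, 0.9, 0], [0.3, 0.9, 0], [0, 0.9, 0], [0, 0.9, 0], [0, 0, 0], [0, 0, 0], [0, 0, 0], [0, 0, 0]]' --turn '[[0, 0, 0], [0, 0, 0], [0, 0, 0], [0, 0, 0], [0, 0, 0], [0, 0, 0], [0, 0, 0], [0, 0, 0], [0, 0, 0], [0, 0, 0]]' --hand '[0.5, 0.5, 0.5, 0.5, 0.5, 0.5, 0.5, 0.5, 0.5, 0.5]'

```text
time_s: 112.6
position: [0.4309, 0.0535, 0.2841]
tool_rot: [[-0.995, 0.1, 0.0], [0.1, 0.995, -0.0], [-0.0, -0.0, -1.0]]
ft_force: [-0.1, 0.0, 0.4]
grip_width: 0.0426
gripper_force: 0.0
```

```bash
python3 - <<'E'
from h import *
t=get_image('top');o=cv2.imread('pics/top0.png')
d=cv2.absdiff(cv2.GaussianBlur(t,(3,3),0),cv2.GaussianBlur(o,(3,3),0)).max(2)
for n,(a,b,c,e) in dict(cab=(80,170,225,300),coaster=(183,212,328,357),key=(175,197,415,442),horn=(245,268,415,475)).items():
    r=d[a:b,c:e];print(n,int((r>45).sum()),'of',r.size)
E
```

```text
cab 0 of 6750
coaster 0 of 841
key 0 of 594
horn 456 of 1380
```

```bash
python3 - <<'E'
from h import *
t=cv2.cvtColor(get_image('top'),6);o=cv2.cvtColor(cv2.imread('pics/top0.png'),6)
for c in (425,440,455,468): print(c,'old',o[246:268:2,c].tolist(),'new',t[246:268:2,c].tolist())
E
```

```text
425 old [140, 145, 134, 167, 169, 167, 168, 131, 143, 144, 137] new [142, 137, 133, 77, 82, 90, 91, 74, 64, 70, 70]
440 old [138, 138, 137, 163, 158, 161, 162, 166, 148, 149, 155] new [139, 142, 139, 163, 163, 87, 80, 85, 76, 78, 77]
455 old [132, 126, 131, 133, 156, 163, 159, 163, 129, 143, 149] new [128, 132, 130, 135, 158, 162, 165, 164, 131, 146, 145]
468 old [152, 146, 150, 149, 163, 168, 163, 161, 163, 140, 146] new [147, 151, 154, 150, 164, 173, 161, 164, 165, 141, 145]
```

The horn hasn't moved: its unshaded columns match the start picture and the rest is the arm's shadow. Handing in.

```bash
python3 -c "
from rig import env
print(env.close_job())"
```

```text
the job is handed in; nothing more can be done
None
```

The job is handed in at about 113 s of the 210 s allowed: all five wedges lie as one solid alternating block in the tray, first flat face against the back wall, the tray is fully home, the door is shut, and the coaster, key, torch, shoe trees and shoe horn show no movement in the top camera.

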